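Load a sample tube and set the reader stage on its mark, play taken up

ROBOT

A 6-joint arm with a two-finger parallel gripper is mounted at the origin on the work surface. World frame = base frame: x ahead of the robot, y to its left, z up, the work surface at z = 0. Lengths are in m, angles in rad, forces in N, time in s.
With the tool pointing down it reaches from about 0.375 to 0.9 m from the base axis. Payload 3.1 kg.
Tool frame: the origin (TCP) lies where the fingers leave the gripper's body, on its centre line; the fingertips stand 73 mm ahead of it and the grasp point (between the pads) lies 54 mm ahead of it; z points along the fingers, y is the direction in which the jaws open and shut (so a half turn about z gives the same grasp; the last joint's range is limited). The gripper opens to 85 mm and grips with 20 to 120 N. Pads are 22 mm wide; open, the fingers measure 114 mm over their backs; the gripper's body (76 mm by 85 mm) begins 54 mm behind the grasp point. The pads swing forward as they close: fully open they stand 13 mm farther back than shut.
Start: joints at [1.147, 0.527, 1.433, -0, 1.181, -0.178], TCP at [0.152, 0.606, 0.304] pointing down, gripper open.
Joint ranges: [-3.08, 3.08], [-0.75, 2.2], [0.22, 2.44], [-1.43, 4.57], [0, 2.65], [-2.85, 2.85]. Speed limits (rad/s): [2.79, 2.79, 3.14, 3.14, 3.14, 3.14].

INTERFACE

Orientations are given as a rotation vector (axis times angle).
In Python, from plant import manip gives the robot as it stands. The module is installed in compiled form; this text tells all that it offers.
- The arm moves only by the shell command python3 -m jog 'ROWS' [OPENING] [FORCE]. ROWS is JSON, a list that holds one entry, the list of rows, each a list of 6 numbers: the shift along the tool's x, y, z in m, then the turn, a rotation vector about the tool's x, y, z in units of 10 degrees (1.0 is 10 degrees). In form: [[[dx, dy, dz, wx, wy, wz], ...]]. A call has 1 to 8 rows; each row shifts and turns the commanded pose from where the row before left it, along the tool's axes as they then stand; what a row does not reach is not made up. A row lasts 1/8 s, in which the tool goes at most 62.5 mm and 10.7 degrees, less where a joint would pass 70% of its speed; a pose out of reach is approached as far as the arm can. A call with a gripper value outside its range is refused whole. OPENING is the finger opening in m, from 0 to 0.0854, set as the call begins (- or left out, the last holds). The fingers move at their own pace and stop on an object; FORCE is the grip in N (left out, the last holds). Time passes only in rows, so rows that do not move let the fingers close. It gives the time, the measured TCP pose, the force and the opening at its end, in the units of the state.
- manip.get_obs(): the state, without advancing time (a new reading comes with each control period).
- manip.snapshot(name): name is "side" or "top" or "wrist"; returns (picture, depth): 480x640x3 uint8, blue, green, red; 480x640 float32, m along the optical axis (not along the pixel's ray), 0 where there is no reading.
- manip.calibration(name): a dict with "fx", "fy", "cx", "cy" (pixels), "k1" (the pictures are not rectified: a ray, as slopes to the right and down, at radius r is drawn at 1 + k1 r^2 times it, then the intrinsics apply), "rvec" (rotation vector, rad) and "tvec" (3), from world to camera coordinates, as OpenCV has them; the wrist camera has in their place "hand_eye" (4x4, takes a point from camera to tool coordinates, whose origin is the TCP and whose axes are the flange's). Camera axes: x right, y down, z forward; pixel columns grow to the right and rows downward; lengths in m; the calibration is good to about 2 mm. A picture is of the moment at which its call begins: read the wrist's pose just before it. calibration takes no time and is no camera call.
- manip.finish_job(): hands the job in, once; it reports no verdict.
Trained networks look in the newest picture that a camera, given by its name, has taken for a name from the list of things; names that differ only in an ending like _2 or _b are one class to them, and where a whole thing is asked for, a point or a joint stands for the part that bears it (a point fixed in the world has none). Each returns a list of dicts, best first, with "confidence" (0 to 1); they miss things now and then, are a little off and sometimes report something else, mostly with a low value. They report only what shows in the picture. A call takes as long as a camera call. They do not tell look-alikes from the thing itself.
- manip.look_for(camera, query): "point" ([column, row] in pixels, amid what is visible of it).
The state is a dict: "clock": time; "joint_positions": joint angles; "qvel": joint speeds; "effort": joint torques, N m; "tcp_pos": TCP position; "orientation": TCP orientation; "wrist_force": force on the tool from outside, world axes, zero at the start; "torque": the same for the moment, N m; "gripper_width": opening from 0.0 (shut) to 1.0 (fully open).
Only numpy, scipy, OpenCV 4.12 (cv2) and the standard library are available. Lean on these libraries where they do the work, as an engineer would, in place of code of your own. Each camera call takes 0.05 s, during which the arm holds its last target. There are 200 camera calls.

TASK

Load the red-capped tube into the tube reader and set the reader's stage on the red mark. Working the black paddle gently (its drive has play and an overload spring: never press with more than about 14 N), slide the stage fully back and bear it on its home stop with about 11 N for a moment, stand the tube fully down in the nest there, then feed the stage up to the mark from that side only, never past it with the tube aboard. Finish with the pointer within the width of the red mark and the drive's play left taken up in the feed direction; leave the other tubes, the bottles and the marker alone.

Things in the scene. Friction and masses are not known exactly. Their poses are not given: they have to be found in the camera images.
- reader: Tube reader fixed to the bench: a low white base, 190 mm across (x), 300 mm long (y), 18 mm high; grey end blocks up to 36 mm high at both ends; at its +y end, 20 to 70 mm to the +x side of the middle, a white reading head up to 103 mm high. Origin under the base's middle; its own +y axis is the feed direction, z up.
- home (a point): Fixed point where the pointer stands when the stage is fully back against its hard home stop (the -y end of its travel). Axes as the reader's.
- pointer (a point): Tip of the stage's black pointer, a small bar on the stage's +x side, 26 mm above the bench. Axes as the reader's. At the start it stands 25 mm or more beyond the mark on the +y side.
- mark_mid (a point): Middle of the red set mark, a 5 mm wide (along y) red rider on the scale on the reader's +x side, 10 mm to the +x side of the pointer's tip. The stage is on the mark when the pointer's y, in the reader's axes, is within 2.5 mm of the mark's. Axes as the reader's; it stands 40 to 80 mm beyond home.
- paddle_mid (a point): Middle of the black upright paddle with a yellow top band, at the stage's -x side, 36 mm wide (x), 10 mm thick (y), reaching 30 mm below this point and 25 mm above it (the point is about 90 mm above the bench). Free above and on both y faces: push it along the reader's y with the fingertips from above. Axes as the reader's; mid-play it is in line (same y) with the pointer.
- nest (a point): Middle of the mouth of the tube nest on the stage, a grey block 46 mm square and 88 mm high above the bench, with a round upright hole 19 mm wide and 42 mm deep. It lies 47 mm to the -x side of the pointer and 100 mm to the +x side of the paddle, same y as the pointer.
- tube_red_mid (a point): The red-capped sample tube, upright in the rack: 100 mm high, round, 16 mm wide, a red cap 18 mm wide over its top 22 mm, tapered foot, 20 g. The point is its centre, 50 mm above its foot, so it is 8 mm above the nest's mouth when the tube is fully down. It stands in any of the rack's four holes.
- rack: White tube rack fixed to the bench, 215 mm long (its x), 56 mm wide, top plate 63 mm high, with one row of four 19 mm holes 50 mm apart along its x axis; tubes stand on its floor 8 mm above the bench. Origin under its middle. It may be at the left or the right of the reader.
- tube_blue_mid (a point): Centre of the blue-capped tube, same shape, in the rack; to be left there.
- tube_yellow_mid (a point): Centre of the yellow-capped tube, same shape, in the rack; to be left there.
- tube_white_mid (a point): Centre of the white-capped tube, same shape, in the rack; to be left there.
- tipbox: Blue box of pipette tips fixed to the bench, 125 by 85 mm, 62 mm high, on the other side of the reader from the rack. Origin under its middle.
- vial: Small bottle standing beyond the reader, 28 mm wide, 55 mm high; origin under its foot; to be left alone.
- reagent: Jar with a blue lid standing beyond the reader, 48 mm wide, 95 mm high; origin under its foot; to be left alone.
- marker: White marker pen lying beyond the reader, 110 mm long; origin under its middle; to be left alone.
- stage: The reader's metal stage, carrying the nest, the pointer and the black paddle that drives it (plate top 40 mm above the bench). It slides along the reader's y, 140 mm of travel, with about 5 N of dry drag, and stays where it is left. Origin under its middle; axes as the reader's.
- paddle: The same paddle, origin 40 mm below paddle_mid. Its drive has play, 2 to 6 mm each way from mid-play, to be found by feel; about 1 N moves it through the play, then it takes the stage along. It sits on a stiff spring, 10 N per mm, and springs back when let go. Over 15 N (at the home stop, or by a fast start) overloads it. Play is taken up when the freed paddle rests at the +y end of the play.
Things that resemble listed ones, but are neither listed nor needed, are in the scene too. What is shaped like the part that bears tube_red_mid but orange or turquoise is not meant.

How it is judged:
On the way, in this order (a step that is already met when the one before it is completed fails the run):
1. the stage is slid fully back and borne on its home stop with at least 8.5 N at the paddle (0.85 mm of spring beyond the play) for 0.2 s, before the tube is in its nest (y of pointer in the frame of home below 0.0015 m and y of paddle_mid in the frame of pointer below -0.00485 m and distance between tube_red_mid and nest above 0.05 m), for 0.2 s.
2. the red-capped tube stands fully down in the nest with the stage still at home (z of tube_red_mid in the frame of nest below 0.012 m and horizontal distance between tube_red_mid and nest below 0.006 m and angle between tube_red_mid's own z axis and vertical below 0.12 rad and y of pointer in the frame of home below 0.006 m), for 0.2 s.
At the end, for the whole second after the job is handed in: The red-capped tube stands upright, fully down in the stage's nest; the pointer is within 2.5 mm of the middle of the red mark; the released paddle stands at least 2.8 mm to the feed (+y) side of the pointer, so the play is taken up in the feed direction; stage and tube are at rest (z of tube_red_mid in the frame of nest below 0.012 m and horizontal distance between tube_red_mid and nest below 0.006 m and angle between tube_red_mid's own z axis and vertical below 0.12 rad and y of pointer in the frame of mark_mid between -0.0025 and 0.0025 m and y of paddle_mid in the frame of pointer above 0.0028 m and linear speed of tube_red below 0.01 m/s and linear speed of stage below 0.003 m/s); the robot touches nothing.
It fails at once if the drive is overloaded: the paddle is pressed more than 1.5 mm (15 N) into its spring beyond the play, either way (y of paddle_mid in the frame of pointer above 0.0055 m or y of paddle_mid in the frame of pointer below -0.0055 m).
It fails at once if with the tube in its nest the pointer runs more than 2.5 mm past the middle of the mark (distance between tube_red_mid and nest below 0.02 m and y of pointer in the frame of mark_mid above 0.0025 m).
It fails at once if another tube is pulled up or moved by more than 15 mm (distance of any of tube_blue_mid, tube_yellow_mid, tube_white_mid from where it was at the start of the episode above 0.015 m).
It fails at once if the vial, the reagent jar or the marker is moved by more than 15 mm (distance of any of vial, reagent, marker from where it was at the start of the episode above 0.015 m).
It also fails if it takes over 72 s, if anything falls off the work surface, if the arm or the gripper's body presses on something with over 40 N, if the wrist force passes 120 N, or if a joint passes its speed limit or range.

## Working session

There is one attempt and no reset: what is moved stays moved. The work goes in short steps, Python scripts to look and compute and a shell command to move; the robot and the scene stay as the last step left them, time stands still between calls to the robot, and variables do not carry over. Pictures are saved under pics/ and viewed, about 8 in all and at most 12, crops included, and the job is handed in when it is done.

```bash
mkdir -p pics
cat > h.py <<'E'
import numpy as np, cv2, json
from plant import manip
from scipy.spatial.transform import Rotation as R
def cam(name):
    c=manip.calibration(name)
    K=(c["fx"],c["fy"],c["cx"],c["cy"],c["k1"])
    if "hand_eye" in c:
        o=manip.get_obs(); T=np.eye(4); T[:3,:3]=R.from_rotvec(o["orientation"]).as_matrix(); T[:3,3]=o["tcp_pos"]
        M=T@np.array(c["hand_eye"])
    else:
        T=np.eye(4); T[:3,:3]=R.from_rotvec(np.ravel(c["rvec"])).as_matrix(); T[:3,3]=np.ravel(c["tvec"]); M=np.linalg.inv(T)
    return K,M
def ray(K,M,p):
    x=(p[0]-K[2])/K[0]; y=(p[1]-K[3])/K[1]; u,v=x,y
    for _ in range(15):
        s=1+K[4]*(u*u+v*v); u,v=x/s,y/s
    return M[:3,3],M[:3,:3]@np.array([u,v,1.])
def atz(K,M,p,z):
    o,d=ray(K,M,p); return o+d*(z-o[2])/d[2]
def atd(K,M,p,dep):
    o,d=ray(K,M,p); return o+d*dep
def proj(K,M,P):
    q=np.linalg.inv(M)@np.append(P,1); u,v=q[0]/q[2],q[1]/q[2]; s=1+K[4]*(u*u+v*v)
    return np.array([K[0]*u*s+K[2],K[1]*v*s+K[3]])
E
python3 - <<'E'
from h import *
np.set_printoptions(precision=4,suppress=True)
print(manip.get_obs())
for n in ("top","side"):
    K,M=cam(n); im,d=manip.snapshot(n); cv2.imwrite(f"pics/{n}0.png",im); np.save(f"{n}0.npy",d); print(n,K,M[:3,3])
    for q in ("tube_red_mid","tube_blue_mid","rack","reader","paddle_mid","nest","pointer","mark_mid","home","stage","tipbox"):
        for r in manip.look_for(n,q)[:3]:
            p=r["point"]; dd=d[int(p[1]),int(p[0])]
            print(n,q,round(r["confidence"],2),np.round(p,1),atd(K,M,p,dd))
E
```

```text
{'clock': 0.0, 'joint_positions': array([ 1.1465,  0.5285,  1.4339, -0.    ,  1.1814, -0.1785]), 'qvel': array([ 0.001 ,  0.0002,  0.0002, -0.0003, -0.0001, -0.001 ]), 'effort': array([ -0.    , -44.2359, -17.8021,  -0.0003,   0.0085,  -0.    ]), 'tcp_pos': array([0.1518, 0.6057, 0.3029]), 'orientation': array([-0.385 , -3.1173,  0.0032]), 'wrist_force': array([ 0.5452, -0.0713,  0.4567]), 'torque': array([-0.0095,  0.0481, -0.0053]), 'gripper_width': 1.0011727313382677}
top (557.6405635848013, 557.6405635848013, 320.9113826979643, 245.8583492741466, -0.03397048574339471) [ 0.3718 -0.0231  1.3192]
top tube_red_mid 0.56 [443.6 226.2] [ 0.5975 -0.2914  0.0974]
top tube_red_mid 0.46 [481.8 273.8] [ 0.4896 -0.3719  0.0868]
top rack 0.9 [446.7 293.7] [ 0.4496 -0.2968  0.0609]
top nest 0.91 [294.1 266.9] [0.5232 0.0468 0.0406]
top pointer 0.69 [291.9 266.6] [0.5245 0.0521 0.0365]
top home 0.9 [311.4 259.2] [0.543  0.0069 0.0168]
top stage 0.77 [296.7 267.2] [0.5219 0.0406 0.0438]
top tipbox 0.68 [188.9 283.8] [0.4906 0.2889 0.0467]
top tipbox 0.2 [449.1 279.7] [ 0.4772 -0.2943  0.1049]
sid
[... 455 characters left out ...]
.62 [341.  401.7] [ 0.4293 -0.3216  0.0645]
side rack 0.51 [317.8 166.5] [0.7369 0.1789 0.0638]
side reader 0.82 [286.2 269.2] [ 0.5351 -0.002   0.0133]
side paddle_mid 0.71 [238.9 245.9] [0.4524 0.0202 0.1053]
side nest 0.75 [266.2 249.7] [0.5181 0.0413 0.0412]
side nest 0.69 [380.4 352.2] [ 0.5181 -0.302   0.0968]
side pointer 0.83 [268.5 243.7] [0.532  0.0558 0.0383]
side pointer 0.34 [315.2 165.7] [0.7308 0.1802 0.0678]
side home 0.78 [287.7 265. ] [0.5407 0.0008 0.0193]
side stage 0.76 [268.9 242.8] [0.532  0.0538 0.0423]
side tipbox 0.96 [196.5 193.3] [0.4796 0.2642 0.0529]
side tipbox 0.46 [360.5 368.6] [ 0.4733 -0.3097  0.1001]
side tipbox 0.41 [333.3 385.6] [ 0.4221 -0.3111  0.1019]
```

Run:
```python
import cv2
a=cv2.imread("pics/top0.png")[170:350,160:520]; b=cv2.imread("pics/side0.png")[130:450,160:480]
cv2.imwrite("pics/t1.png",cv2.resize(a,(800,400),interpolation=cv2.INTER_CUBIC));cv2.imwrite("pics/s1.png",cv2.resize(b,(600,600),interpolation=cv2.INTER_CUBIC))
```

```text
(no output)
```

View pics/t1.png

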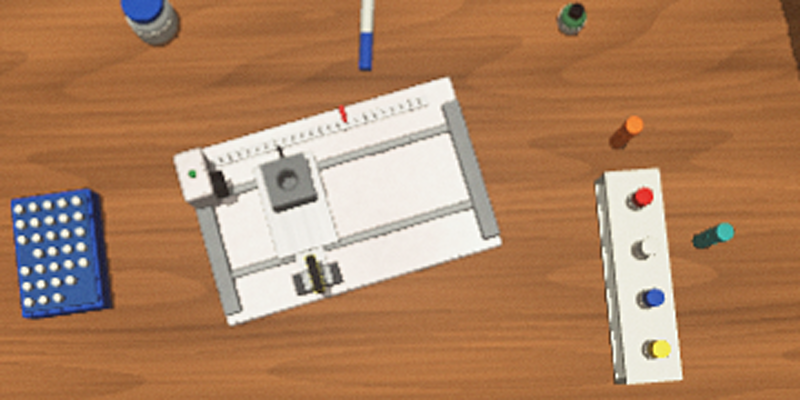

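View pics/s1.png

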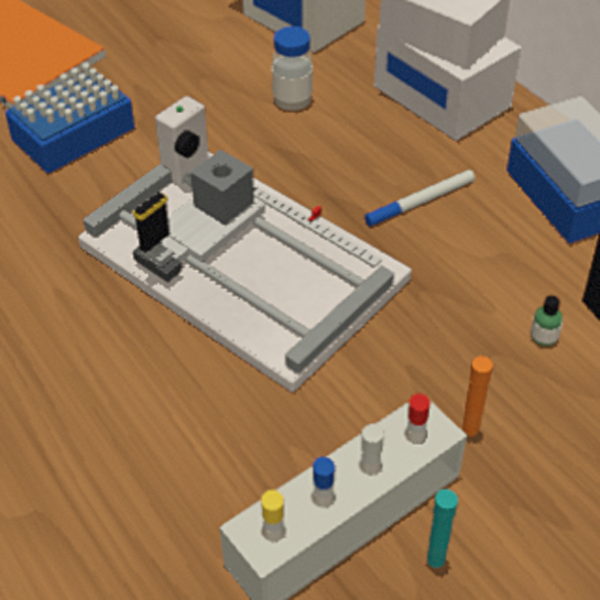

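Top crop: the reader's nest is at crop (288,180), the paddle at (317,272), the red rider at (343,115) and the pointer tip at (280,150). Three things resemble the red tube: the red-capped tube in the rack (643,197), a free-standing orange one (633,125) and a turquoise one (722,232). Only the red-capped one in the rack fits the description, and the side crop confirms it at (419,410).

```bash
cat > m.py <<'E'
from h import *
np.set_printoptions(precision=4,suppress=True)
def blobs(n,im,lo,hi,z,amin=6,extra=None):
    K,M=cam(n); hsv=cv2.cvtColor(im,cv2.COLOR_BGR2HSV); m=cv2.inRange(hsv,lo,hi)
    if extra: m|=cv2.inRange(hsv,*extra)
    k,l,s,c=cv2.connectedComponentsWithStats(m)
    return [(s[i][4],c[i],atz(K,M,c[i],z)) for i in range(1,k) if s[i][4]>=amin]
E
python3 - <<'E'
from m import *
im=cv2.imread("pics/top0.png"); K,M=cam("top")
print("red");[print(*b) for b in blobs("top",im,(0,170,100),(5,255,255),.108,4,((172,170,100),(180,255,255)))]
print("yel");[print(*b) for b in blobs("top",im,(22,120,80),(35,255,255),.115,4)]
print("blue");[print(*b) for b in blobs("top",im,(105,150,80),(125,255,255),.108,20)]
# base outline
roi=np.zeros(im.shape[:2],np.uint8); hsv=cv2.cvtColor(im,cv2.COLOR_BGR2HSV)
m=cv2.inRange(hsv,(0,0,90),(180,45,255)); m[:,:230]=0; m[:,390:]=0; m[:200]=0;m[325:]=0
k,l,s,c=cv2.connectedComponentsWithStats(m); i=1+np.argmax(s[1:,4]); ys,xs=np.where(l==i)
pts=np.array([atz(K,M,(x,y),.018)[:2] for x,y in zip(xs,ys)],np.float32)
r=cv2.minAreaRect(pts); print(r,cv2.boxPoints(r))
# rack
for nm,p,z in (("mark",(160+343*.45,170+115*.45),.026),("ptr",(160+280*.45,170+150*.45),.026),("nest",(160+288*.45,170+180*.45),.088),("pad",(160+317*.45,170+272*.45),.115),("rackL1",(160+603*.45,170+172*.45),.063),("rackL2",(160+658*.45,170+168*.45),.063),("rackR1",(160+625*.45,170+384*.45),.063),("rackR2",(160+682*.45,170+379*.45),.063)):
    print(nm,atz(K,M,p,z))
E
```

```text
red
12 [313.6667 219.9167] [ 0.6185 -0.0025  0.108 ]
46 [449.3696 258.1087] [ 0.5242 -0.2972  0.108 ]
yel
64 [468.0156  87.1875] [ 0.9165 -0.3647  0.115 ]
66 [460.8788 109.8485] [ 0.8622 -0.3443  0.115 ]
52 [457.1538 326.5   ] [ 0.3755 -0.303   0.115 ]
blue
24 [338.2083 122.625 ] [ 0.8428 -0.0645  0.108 ]
21 [352.5238 125.0476] [ 0.836  -0.0969  0.108 ]
22 [377.5909 129.0909] [ 0.8246 -0.1535  0.108 ]
23 [177.1304 145.913 ] [0.7999 0.3034 0.108 ]
256 [223.3945 170.3281] [0.7387 0.1977 0.108 ]
73 [324.1918 192.9315] [ 0.6792 -0.0277  0.108 ]
1125 [187.0364 285.7076] [0.4808 0.2779 0.108 ]
45 [454.5333 303.6222] [ 0.4247 -0.3021  0.108 ]
85 [ 17.5412 329.6588] [0.3951 0.6504 0.108 ]
((0.5421162843704224, 0.007670491933822632), (0.19150805473327637, 0.3080308735370636), 14.878448486328125) [[ 0.41    0.1319]
 [ 0.4891 -0.1658]
 [ 0.6742 -0.1166]
 [ 0.5951  0.1811]]
mark [ 0.6308 -0.0026  0.026 ]
ptr [0.5951 0.0651 0.026 ]
nest [0.5535 0.0534 0.088 ]
pad [0.4584 0.0254 0.115 ]
rackL1 [ 0.5557 -0.2679  0.063 ]
rackL2 [ 0.5581 -0.3246  0.063 ]
rackR1 [ 0.341  -0.2775  0.063 ]
rackR2 [ 0.3441 -0.3348  0.063 ]
```

```bash
cat >> m.py <<'E'
YAW=np.deg2rad(14.88); EX=np.array([np.cos(YAW),np.sin(YAW),0]); EY=np.array([-np.sin(YAW),np.cos(YAW),0])
def delta(P,yaw=YAW):
    "tool-axis shift (current axes) and turn (10deg units) to TCP P, z down, tool y along +-reader y"
    o=manip.get_obs(); Rc=R.from_rotvec(o["orientation"]).as_matrix()
    ey=np.array([-np.sin(yaw),np.cos(yaw),0]); best=None
    for s in (1,-1):
        y=s*ey; z=np.array([0,0,-1.]); Rt=np.column_stack([np.cross(y,z),y,z])
        w=R.from_matrix(Rc.T@Rt).as_rotvec()/np.deg2rad(10)
        if best is None or np.linalg.norm(w)<np.linalg.norm(best[0]): best=(w,Rt)
    d=np.array(P)-o["tcp_pos"]
    print("clk %.2f"%o["clock"],"tcp",o["tcp_pos"],"shift cur",Rc.T@d,"shift tgt-axes",best[1].T@d,"turn",best[0],"F(tool)",Rc.T@o["wrist_force"],"w",round(o["gripper_width"]*85.4,2))
E
python3 - <<'E'
from m import *
o=manip.get_obs(); print(R.from_rotvec(o["orientation"]).as_matrix()); print(np.array(manip.calibration("wrist")["hand_eye"]))
delta([.455,.03,.30])
E
```

```text
[[-0.9699  0.2433 -0.    ]
 [ 0.2433  0.9699 -0.    ]
 [ 0.     -0.     -1.    ]]
[[-0.0005 -0.9541 -0.2996  0.0766]
 [ 1.     -0.0009  0.0013  0.0013]
 [-0.0015 -0.2996  0.9541 -0.0695]
 [ 0.      0.      0.      1.    ]]
clk 1.20 tcp [0.152  0.6062 0.3039] shift cur [-0.4341 -0.4852  0.0039] shift tgt-axes [-0.1449 -0.6347  0.0039] turn [-0.0001 -0.0001 -2.8962] F(tool) [-0.2175 -0.2813  0.19  ] w 85.39
```

```bash
python3 -m jog '[[[0,0,0,0,0,-0.95],[0,0,0,0,0,-0.95],[0,0,0,0,0,-1.0],[-0.013,-0.057,0,0,0,0],[-0.013,-0.057,0,0,0,0],[-0.013,-0.057,0,0,0,0],[-0.013,-0.057,0,0,0,0],[-0.013,-0.057,0,0,0,0]]]' 0.034
python3 -m jog '[[[-0.013,-0.057,0,0,0,0],[-0.013,-0.057,0,0,0,0],[-0.013,-0.057,0,0,0,0],[-0.013,-0.057,0,0,0,0],[-0.013,-0.057,0,0,0,0],[-0.013,-0.057,0,0,0,0],[0,0,0,0,0,0],[0,0,0,0,0,0]]]'
python3 - <<'E'
from m import *
delta([.455,.03,.30])
K,M=cam("wrist"); im,d=manip.snapshot("wrist"); cv2.imwrite("pics/w1.png",im); np.save("w1.npy",d); np.save("w1M.npy",M)
for q in ("paddle_mid","nest","pointer","mark_mid","home","reader"):
    for r in manip.look_for("wrist",q)[:2]:
        p=r["point"]; print(q,round(r["confidence"],2),np.round(p,1),atd(K,M,p,d[int(p[1]),int(p[0])]))
E
```

```text
clock: 2.2
tcp_pos: [0.289, 0.3461, 0.3042]
orientation: [-0.409, 3.114, 0.001]
wrist_force: [1.2, -0.3, -0.9]
gripper_width: 0.401
clock: 3.2
tcp_pos: [0.451, 0.0373, 0.3037]
orientation: [0.406, -3.114, -0.001]
wrist_force: [-0.7, 0.3, 0.1]
gripper_width: 0.399
clk 3.20 tcp [0.451  0.0373 0.3037] shift cur [-0.002  -0.008   0.0037] shift tgt-axes [-0.002  -0.008   0.0037] turn [ 0.0056 -0.0065 -0.0025] F(tool) [ 0.6038  0.5003 -0.0701] w 34.03
paddle_mid 0.93 [303.8 232. ] [0.4539 0.0293 0.1145]
nest 0.76 [308.2 279.3] [0.5254 0.0495 0.0402]
pointer 0.74 [306.2 276.2] [0.5231 0.0467 0.0388]
home 0.92 [262.3 259.7] [ 0.5258 -0.0037  0.0168]
reader 0.92 [263.2 256. ] [ 0.5206 -0.0036  0.0184]
```

View pics/w1.png

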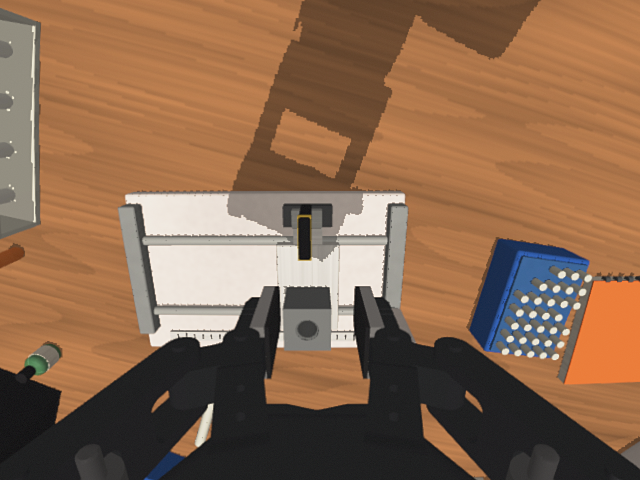

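The wrist view is well aligned with the reader. The paddle top is around (304,235), the nest hole at (307,329) and the home-side end block is on the left.

Run:
```python
from m import *
im=cv2.imread("pics/w1.png"); K,_=cam("wrist"); M=np.load("w1M.npy"); d=np.load("w1.npy"); print(K)
hsv=cv2.cvtColor(im,cv2.COLOR_BGR2HSV); m=cv2.inRange(hsv,(18,100,60),(38,255,255)); m[:195]=0;m[275:]=0;m[:,:285]=0;m[:,325:]=0
ys,xs=np.where(m>0); print(xs.min(),xs.max(),ys.min(),ys.max(),len(xs))
def rd(P): 
    q=np.array(P)-np.array([.5421,.0077,0]); return np.array([q@EX,q@EY])
for p in ((298,213),(311,213),(298,260),(311,260)): print(p,d[p[1],p[0]],rd(atz(K,M,p,.115)))
# paddle top pixels by 3D
pts=[];nest=[]
for v in range(190,360):
  for u in range(270,345):
    P=atd(K,M,(u,v),d[v,u]); 
    if .108<P[2]<.122: pts.append(P)
    elif .082<P[2]<.094 and v>270 and u>280 and u<335: nest.append(P)
pts=np.array(pts);nest=np.array(nest); o=manip.get_obs()["tcp_pos"]
for n,a in(("pad",pts),("nest",nest)):
    q=np.array([rd(P) for P in a]); print(n,len(a),a[:,2].mean(),q.min(0),q.max(0),(q.min(0)+q.max(0))/2)
print("tcp",rd(o))
# yaw from end-block / base edge: base long edge at rows ~193
E=cv2.Canny(cv2.cvtColor(im,cv2.COLOR_BGR2GRAY),60,150)
for l in cv2.HoughLinesP(E,1,np.pi/720,60,minLineLength=80,maxLineGap=8)[:,0]:
    if 115<l[0]<410 and 115<l[2]<410 and 185<l[1]<350 :
        a=atz(K,M,l[:2].astype(float),.018);b=atz(K,M,l[2:].astype(float),.018);v=b-a; print(l,np.rad2deg(np.arctan2(-v[0],v[1])))
```

```text
(342.18946202990077, 342.18946202990077, 316.6438474780896, 237.55883048678228, -0.04965250970922814)
297 311 214 260 190
(298, 213) 0.33182332 [-0.0952  0.0392]
(311, 213) 0.331275 [-0.0952  0.0493]
(298, 260) 0.27680996 [-0.0563  0.0385]
(311, 260) 0.35726914 [-0.0563  0.049 ]
pad 623 0.11443184202020017 [-0.0927  0.0379] [-0.055   0.0484] [-0.0739  0.0432]
nest 1873 0.08737729222886899 [0.0023 0.0207] [0.0487 0.0667] [0.0255 0.0437]
tcp [-0.08    0.0527]
[140 245 298 245] 14.826896225727163
[139 237 298 237] 14.788692176961385
[138 235 298 235] 14.779106878803118
[125 195 224 193] 15.638865615027736
[150 308 242 308] 15.242963029406463
[171 190 284 191] 14.09070030272534
[118 208 138 325] -75.6656156905249
[133 204 155 333] -74.91335222358815
[399 307 407 212] 104.72029166157174
[348 191 388  98] 82.93925502785841
[147 247 159 327] -75.85834262162535
[385 299 391 207] 104.93369763558262
[382 296 387 204] 105.32640425427263
```

```bash
python3 -m jog '[[[-0.006,-0.0094,0.03,0,0,0],[0,0,0.04,0,0,0],[0,0,0.04,0,0,0],[0,0,0.03,0,0,0],[0,0,0.012,0,0,0],[0,0,0,0,0,0],[0,0,0,0,0,0]]]' 0.034
python3 - <<'E'
from m import *
delta([.4587,.0264,.152])
for _ in range(3): manip.snapshot("wrist"); o=manip.get_obs(); print(o["wrist_force"],o["torque"],o["tcp_pos"])
E
```

```text
clock: 4.42
tcp_pos: [0.4605, 0.0296, 0.1529]
orientation: [-0.408, 3.113, -0.001]
wrist_force: [0.2, -0.1, -0.2]
gripper_width: 0.4
clk 4.42 tcp [0.4605 0.0296 0.1529] shift cur [ 0.0026 -0.0026  0.0009] shift tgt-axes [ 0.0026 -0.0026  0.0009] turn [-0.0055  0.0117  0.0054] F(tool) [-0.1332 -0.1706  0.1943] w 34.17
[-0.5553 -0.2707 -0.0225] [ 0.008   0.0015 -0.0206] [0.4605 0.0296 0.153 ]
[ 0.2132 -0.7241  0.7336] [-0.0256  0.0015 -0.0876] [0.4605 0.0296 0.153 ]
[ 0.7092 -0.4515  0.0266] [ 0.0014 -0.0016  0.0063] [0.4604 0.0296 0.1529]
```

```bash
python3 -m jog '[[[0,-0.004,0,0,0,0],[0,-0.004,0,0,0,0],[0,-0.001,0,0,0,0],[0,-0.001,0,0,0,0],[0,-0.001,0,0,0,0],[0,-0.001,0,0,0,0],[0,-0.001,0,0,0,0],[0,-0.001,0,0,0,0]]]'
python3 - <<'E'
from m import *
delta([.4605,.0296,.153])
E
python3 -m jog '[[[0,-0.001,0,0,0,0],[0,-0.001,0,0,0,0],[0,-0.001,0,0,0,0],[0,-0.001,0,0,0,0],[0,-0.001,0,0,0,0]]]'
python3 - <<'E'
from m import *
delta([.4605,.0296,.153])
E
```

```text
clock: 5.58
tcp_pos: [0.4634, 0.0162, 0.1519]
orientation: [0.408, -3.115, -0.0]
wrist_force: [0.7, 0.4, 0.8]
gripper_width: 0.406
clk 5.58 tcp [0.4634 0.0162 0.1519] shift cur [-0.0007  0.0137 -0.0011] shift tgt-axes [-0.0007  0.0137 -0.0011] turn [ 0.0016 -0.0007  0.0032] F(tool) [-0.7334  0.1782 -0.8022] w 34.68
clock: 6.2
tcp_pos: [0.4644, 0.0119, 0.1519]
orientation: [0.406, -3.115, -0.002]
wrist_force: [-0.1, 5.8, -0.1]
gripper_width: 0.402
clk 6.20 tcp [0.4644 0.0119 0.1519] shift cur [-0.0008  0.0181 -0.0011] shift tgt-axes [-0.0008  0.0181 -0.0011] turn [ 0.008  -0.0019 -0.001 ] F(tool) [-1.3395  5.6201  0.0604] w 34.3
```

```bash
python3 -m jog '[[[0,-0.001,0,0,0,0],[0,-0.0015,0,0,0,0],[0,-0.002,0,0,0,0],[0,-0.0025,0,0,0,0],[0,-0.0025,0,0,0,0],[0,-0.003,0,0,0,0],[0,-0.003,0,0,0,0],[0,-0.003,0,0,0,0]]]'
python3 - <<'E'
from m import *
delta([.4605,.0296,.153])
E
python3 -m jog '[[[0,-0.003,0,0,0,0],[0,-0.003,0,0,0,0],[0,-0.003,0,0,0,0],[0,-0.003,0,0,0,0],[0,-0.003,0,0,0,0],[0,-0.003,0,0,0,0],[0,-0.003,0,0,0,0],[0,-0.003,0,0,0,0]]]'
python3 - <<'E'
from m import *
delta([.4605,.0296,.153])
K,M=cam("wrist"); im,d=manip.snapshot("wrist"); cv2.imwrite("pics/w2.png",im); np.save("w2.npy",d); np.save("w2M.npy",M)
E
```

```text
clock: 7.2
tcp_pos: [0.4692, -0.0059, 0.1519]
orientation: [0.406, -3.115, -0.002]
wrist_force: [0.1, 6.1, 0.4]
gripper_width: 0.392
clk 7.20 tcp [ 0.4692 -0.0059  0.1519] shift cur [-0.0007  0.0365 -0.0011] shift tgt-axes [-0.0007  0.0365 -0.0011] turn [ 0.0094 -0.0019 -0.0012] F(tool) [-1.6958  5.8565 -0.3615] w 33.48
clock: 8.2
tcp_pos: [0.4753, -0.029, 0.1519]
orientation: [0.406, -3.115, -0.003]
wrist_force: [0.8, 5.8, 1.2]
gripper_width: 0.398
clk 8.20 tcp [ 0.4753 -0.029   0.1519] shift cur [-0.0007  0.0604 -0.001 ] shift tgt-axes [-0.0007  0.0604 -0.0011] turn [ 0.0104 -0.0021 -0.0015] F(tool) [-2.2815  5.4158 -1.1617] w 33.96
```

View pics/w2.png

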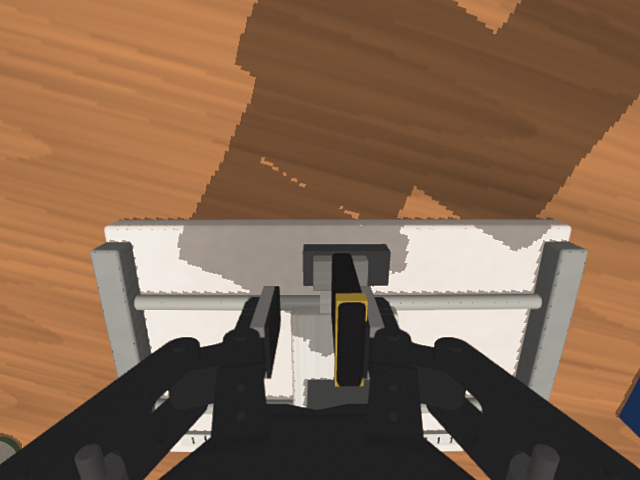

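```bash
python3 -m jog '[[[0,-0.0015,0,0,0,0],[0,-0.0025,0,0,0,0],[0,-0.0035,0,0,0,0],[0,-0.0035,0,0,0,0],[0,-0.0035,0,0,0,0],[0,-0.0035,0,0,0,0],[0,-0.0035,0,0,0,0],[0,-0.0035,0,0,0,0]]]'
python3 -m jog '[[[0,-0.0035,0,0,0,0],[0,-0.0035,0,0,0,0],[0,-0.0035,0,0,0,0],[0,-0.0035,0,0,0,0],[0,-0.0035,0,0,0,0],[0,-0.003,0,0,0,0],[0,-0.002,0,0,0,0],[0,-0.001,0,0,0,0]]]'
python3 - <<'E'
from m import *
delta([.4605,.0296,.153])
im,d=manip.snapshot("top"); cv2.imwrite("pics/top2.png",im[170:350,220:400])
cv2.imwrite("pics/t2.png",cv2.resize(im[190:330,230:400],(800,659),interpolation=cv2.INTER_CUBIC)[:600])
E
```

```text
clock: 9.25
tcp_pos: [0.4817, -0.0532, 0.1519]
orientation: [0.406, -3.114, -0.003]
wrist_force: [0.8, 6.5, 0.6]
gripper_width: 0.398
clock: 10.25
tcp_pos: [0.4878, -0.0759, 0.1519]
orientation: [0.407, -3.114, -0.003]
wrist_force: [1.4, 5.7, 0.9]
gripper_width: 0.399
clk 10.25 tcp [ 0.4878 -0.0759  0.1519] shift cur [-0.0007  0.109  -0.001 ] shift tgt-axes [-0.0007  0.109  -0.0011] turn [ 0.0097 -0.0027 -0.0006] F(tool) [-2.8256  5.1379 -0.9109] w 34.04
```

View pics/t2.png

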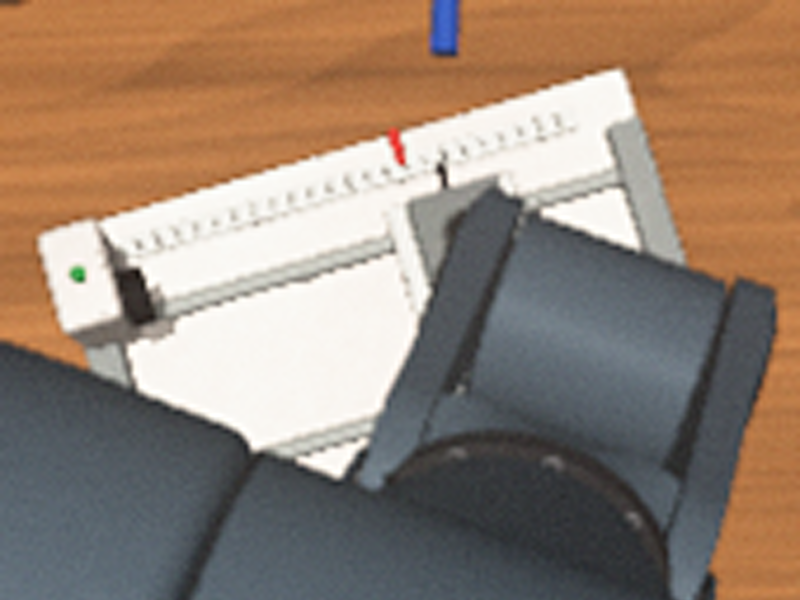

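The stage has reached a point about 17 mm short of the mark: pointer (443,175), mark (399,148). Home is at least 23 mm further on. I'll go 17 mm, then creep in small literal steps with a force guard between them.

```bash
cat > guard.py <<'E'
import sys
from m import *
o=manip.get_obs(); q=o["tcp_pos"]-np.array([.5421,.0077,0])
f=EY@o["wrist_force"]; print("t %.2f tcpy %.2f tcpx %.2f Fy %.1f Fz %.1f w %.1f"%(o["clock"],1e3*q@EY,1e3*q@EX,f,o["wrist_force"][2],o["gripper_width"]*85.4))
sys.exit(abs(f)>float(sys.argv[1]))
E
python3 -m jog '[[[0,-0.002,0,0,0,0],[0,-0.0025,0,0,0,0],[0,-0.0025,0,0,0,0],[0,-0.0025,0,0,0,0],[0,-0.0025,0,0,0,0],[0,-0.0025,0,0,0,0],[0,-0.0015,0,0,0,0],[0,-0.001,0,0,0,0]]]' >/dev/null
j="python3 -m jog"; g="python3 guard.py 7.2"
for i in 1 2 3 4 5 6 7 8 9 10; do :; done
$g && $j '[[[0,-0.0005,0,0,0,0]]]' >/dev/null && $g && $j '[[[0,-0.0005,0,0,0,0]]]' >/dev/null && $g && $j '[[[0,-0.0005,0,0,0,0]]]' >/dev/null && $g && $j '[[[0,-0.0005,0,0,0,0]]]' >/dev/null && $g && $j '[[[0,-0.0005,0,0,0,0]]]' >/dev/null && $g && $j '[[[0,-0.0005,0,0,0,0]]]' >/dev/null && $g && $j '[[[0,-0.0005,0,0,0,0]]]' >/dev/null && $g && $j '[[[0,-0.0005,0,0,0,0]]]' >/dev/null && $g && $j '[[[0,-0.0005,0,0,0,0]]]' >/dev/null && $g && $j '[[[0,-0.0005,0,0,0,0]]]' >/dev/null && $g && $j '[[[0,-0.0005,0,0,0,0]]]' >/dev/null && $g && $j '[[[0,-0.0005,0,0,0,0]]]' >/dev/null && $g
```

```text
t 11.30 tcpy -83.78 tcpx -73.96 Fy 5.5 Fz 0.9 w 34.2False
```

```bash
sed -i 's/sys.exit(\(.*\))$/sys.exit(int(\1))/' guard.py
j="python3 -m jog"; g="python3 guard.py 7.2"
$j '[[[0,-0.0005,0,0,0,0]]]' >/dev/null && $g && $j '[[[0,-0.0005,0,0,0,0]]]' >/dev/null && $g && $j '[[[0,-0.0005,0,0,0,0]]]' >/dev/null && $g && $j '[[[0,-0.0005,0,0,0,0]]]' >/dev/null && $g && $j '[[[0,-0.0005,0,0,0,0]]]' >/dev/null && $g && $j '[[[0,-0.0005,0,0,0,0]]]' >/dev/null && $g && $j '[[[0,-0.0005,0,0,0,0]]]' >/dev/null && $g && $j '[[[0,-0.0005,0,0,0,0]]]' >/dev/null && $g && $j '[[[0,-0.0005,0,0,0,0]]]' >/dev/null && $g && $j '[[[0,-0.0005,0,0,0,0]]]' >/dev/null && $g && $j '[[[0,-0.0005,0,0,0,0]]]' >/dev/null && $g && $j '[[[0,-0.0005,0,0,0,0]]]' >/dev/null && $g && $j '[[[0,-0.0005,0,0,0,0]]]' >/dev/null && $g && $j '[[[0,-0.0005,0,0,0,0]]]' >/dev/null && $g
```

```text
t 11.43 tcpy -84.28 tcpx -73.96 Fy 5.3 Fz 1.3 w 34.3
t 11.55 tcpy -84.73 tcpx -73.95 Fy 5.2 Fz 1.1 w 34.3
t 11.68 tcpy -85.24 tcpx -73.97 Fy 4.5 Fz 2.0 w 34.3
t 11.80 tcpy -85.73 tcpx -73.96 Fy 5.8 Fz 1.4 w 34.2
t 11.93 tcpy -86.23 tcpx -73.97 Fy 5.2 Fz 1.2 w 33.7
t 12.05 tcpy -86.76 tcpx -73.94 Fy 4.5 Fz 1.9 w 33.9
t 12.18 tcpy -87.23 tcpx -73.96 Fy 5.0 Fz 1.2 w 33.7
t 12.30 tcpy -87.75 tcpx -73.94 Fy 5.0 Fz 0.8 w 34.1
t 12.43 tcpy -88.23 tcpx -73.97 Fy 5.4 Fz 1.9 w 34.4
t 12.55 tcpy -88.71 tcpx -73.99 Fy 4.8 Fz 0.4 w 34.0
t 12.68 tcpy -89.22 tcpx -73.97 Fy 5.5 Fz 1.3 w 33.8
t 12.80 tcpy -89.74 tcpx -73.95 Fy 4.9 Fz 1.4 w 33.8
t 12.93 tcpy -90.22 tcpx -73.93 Fy 5.5 Fz 0.2 w 34.5
t 13.05 tcpy -90.72 tcpx -73.96 Fy 5.4 Fz 0.9 w 34.1
```

```bash
j="python3 -m jog"; g="python3 guard.py 7.2"; (
$j '[[[0,-0.0005,0,0,0,0]]]' >/dev/null && $g && $j '[[[0,-0.0005,0,0,0,0]]]' >/dev/null && $g && $j '[[[0,-0.0005,0,0,0,0]]]' >/dev/null && $g && $j '[[[0,-0.0005,0,0,0,0]]]' >/dev/null && $g && $j '[[[0,-0.0005,0,0,0,0]]]' >/dev/null && $g && $j '[[[0,-0.0005,0,0,0,0]]]' >/dev/null && $g && $j '[[[0,-0.0005,0,0,0,0]]]' >/dev/null && $g && $j '[[[0,-0.0005,0,0,0,0]]]' >/dev/null && $g && $j '[[[0,-0.0005,0,0,0,0]]]' >/dev/null && $g && $j '[[[0,-0.0005,0,0,0,0]]]' >/dev/null && $g && $j '[[[0,-0.0005,0,0,0,0]]]' >/dev/null && $g && $j '[[[0,-0.0005,0,0,0,0]]]' >/dev/null && $g && $j '[[[0,-0.0005,0,0,0,0]]]' >/dev/null && $g && $j '[[[0,-0.0005,0,0,0,0]]]' >/dev/null && $g && $j '[[[0,-0.0005,0,0,0,0]]]' >/dev/null && $g && $j '[[[0,-0.0005,0,0,0,0]]]' >/dev/null && $g && $j '[[[0,-0.0005,0,0,0,0]]]' >/dev/null && $g && $j '[[[0,-0.0005,0,0,0,0]]]' >/dev/null && $g && $j '[[[0,-0.0005,0,0,0,0]]]' >/dev/null && $g && $j '[[[0,-0.0005,0,0,0,0]]]' >/dev/null && $g && $j '[[[0,-0.0005,0,0,0,0]]]' >/dev/null && $g && $j '[[[0,-0.0005,0,0,0,0]]]' >/dev/null && $g ) | tail -6
```

```text
t 13.18 tcpy -91.14 tcpx -73.99 Fy 6.0 Fz 1.7 w 34.3
t 13.30 tcpy -91.35 tcpx -74.00 Fy 6.2 Fz 1.9 w 34.0
t 13.43 tcpy -91.56 tcpx -74.02 Fy 7.8 Fz 1.5 w 34.0
```

Home stop felt at tcp y of about −91.0. Now I'll bear up gently to 11 N.

```bash
j="python3 -m jog"; g="python3 guard.py 10.6"; 
$j '[[[0,0,0,0,0,0]]]' >/dev/null && $g && $j '[[[0,-0.0005,0,0,0,0]]]' >/dev/null && $g && $j '[[[0,0,0,0,0,0]]]' >/dev/null && $g && $j '[[[0,-0.0004,0,0,0,0]]]' >/dev/null && $g && $j '[[[0,0,0,0,0,0]]]' >/dev/null && $g &&  $j '[[[0,-0.0003,0,0,0,0]]]' >/dev/null && $g && $j '[[[0,0,0,0,0,0]]]' >/dev/null && $g &&  $j '[[[0,-0.0003,0,0,0,0]]]' >/dev/null && $g && $j '[[[0,0,0,0,0,0]]]' >/dev/null && $g
```

```text
t 13.55 tcpy -91.48 tcpx -74.01 Fy 7.0 Fz 1.5 w 33.9
t 13.68 tcpy -91.77 tcpx -74.03 Fy 8.8 Fz 2.8 w 33.4
t 13.80 tcpy -91.67 tcpx -74.03 Fy 7.9 Fz 2.2 w 33.7
t 13.93 tcpy -91.90 tcpx -74.06 Fy 9.9 Fz 1.7 w 33.9
t 14.05 tcpy -91.85 tcpx -74.05 Fy 8.6 Fz 1.8 w 34.0
t 14.18 tcpy -91.98 tcpx -74.06 Fy 10.6 Fz 1.7 w 33.8
```

```bash
j="python3 -m jog"; g="python3 guard.py 12.5"; 
$j '[[[0,0,0,0,0,0]]]' >/dev/null && $g && $j '[[[0,-0.0003,0,0,0,0]]]' >/dev/null && $g && $j '[[[0,0,0,0,0,0]]]' >/dev/null && $g && $j '[[[0,-0.0003,0,0,0,0]]]' >/dev/null && $g && $j '[[[0,0,0,0,0,0]]]' >/dev/null && $g && $j '[[[0,0,0,0,0,0]]]' >/dev/null && $g && $j '[[[0,0,0,0,0,0]]]' >/dev/null; $g
```

```text
t 14.30 tcpy -91.94 tcpx -74.08 Fy 9.9 Fz 2.7 w 34.1
t 14.43 tcpy -92.11 tcpx -74.09 Fy 10.2 Fz 3.0 w 34.3
t 14.55 tcpy -92.07 tcpx -74.08 Fy 10.9 Fz 2.9 w 34.1
t 14.68 tcpy -92.22 tcpx -74.08 Fy 11.3 Fz 2.2 w 33.9
t 14.80 tcpy -92.19 tcpx -74.08 Fy 11.2 Fz 2.2 w 34.0
t 14.93 tcpy -92.18 tcpx -74.08 Fy 10.4 Fz 2.6 w 34.1
t 15.05 tcpy -92.19 tcpx -74.07 Fy 11.5 Fz 2.8 w 33.7
```

```bash
python3 -m jog '[[[0,0,0,0,0,0],[0,0.001,0,0,0,0],[0,0.002,0,0,0,0],[0,0.005,0,0,0,0],[0,0.005,0,0,0,0],[0,0,-0.03,0,0,0],[0,0,-0.04,0,0,0],[0,0,-0.047,0,0,0]]]' 
python3 -m jog '[[[-0.05,0.0047,0,0,0,0],[-0.0496,0,0,0,0,0],[0,0,0,0,0,0],[0,0,0,0,0,0]]]' 0.05
python3 guard.py 5
python3 - <<'E'
from m import *
delta([.5421,.0077,.27])
K,M=cam("wrist"); im,d=manip.snapshot("wrist"); cv2.imwrite("pics/w3.png",im); np.save("w3.npy",d); np.save("w3M.npy",M)
E
```

```text
clock: 16.05
tcp_pos: [0.4913, -0.0906, 0.2696]
orientation: [0.407, -3.113, -0.0]
wrist_force: [0.7, -0.0, 0.2]
gripper_width: 0.396
clock: 16.55
tcp_pos: [0.5859, -0.0602, 0.2683]
orientation: [0.408, -3.113, -0.001]
wrist_force: [-0.7, -0.5, -0.2]
gripper_width: 0.582
t 16.55 tcpy -76.89 tcpx 24.88 Fy -0.3 Fz -0.2 w 49.7
clk 16.55 tcp [ 0.5859 -0.0602  0.2683] shift cur [ 0.0248  0.0769 -0.0016] shift tgt-axes [ 0.0249  0.0769 -0.0017] turn [ 0.0039 -0.0128  0.0058] F(tool) [ 0.8228 -0.3292  0.159 ] w 49.68
```

View pics/w3.png

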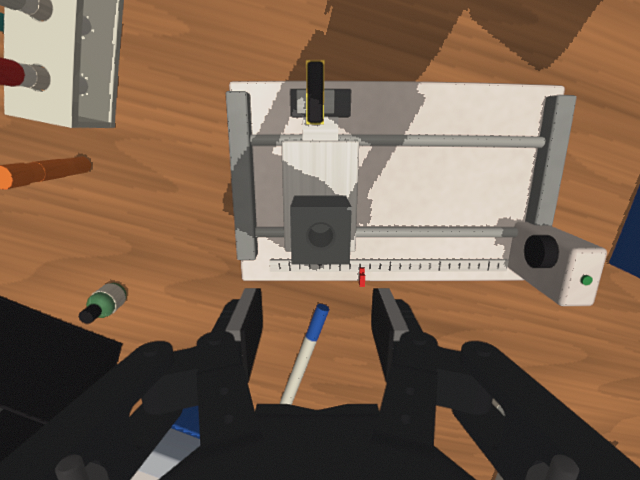

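The wrist view shows the stage at home, with the nest hole at about (320,235) and the red mark at (362,275).

```bash
cat >> m.py <<'E'
def rd(P):
    q=np.array(P)-np.array([.5421,.0077,0]); return np.array([q@EX,q@EY])*1e3
def fitrect(K,M,d,u0,u1,v0,v1,z0,z1):
    pts=np.array([P for v in range(v0,v1) for u in range(u0,u1) for P in [atd(K,M,(u,v),d[v,u])] if d[v,u]>0 and z0<P[2]<z1])
    q=np.array([rd(P) for P in pts]); return len(pts),pts[:,2].mean(),q.min(0),q.max(0),(q.min(0)+q.max(0))/2
E
python3 - <<'E'
from m import *
im=cv2.imread("pics/w3.png"); K,_=cam("wrist"); M=np.load("w3M.npy"); d=np.load("w3.npy")
print("nest",fitrect(K,M,d,275,365,190,275,.083,.093)); print("pad",fitrect(K,M,d,290,335,55,130,.108,.12))
print("mark z",fitrect(K,M,d,355,370,262,290,.02,.06))
g=cv2.cvtColor(im,cv2.COLOR_BGR2GRAY)
m=((g<62)&(g>0)).astype(np.uint8); 
sub=g[205:268,288:354]; print(np.percentile(sub,[2,10,30,50,70,90]))
for t in (40,45,50,55,60):
    k,l,s,c=cv2.connectedComponentsWithStats((sub<t).astype(np.uint8)); i=[j for j in range(1,k) if s[j][4]>60]
    for j in i: p=c[j]+[288,205]; print(t,s[j],p,rd(atz(K,M,p,.088)))
hsv=cv2.cvtColor(im,cv2.COLOR_BGR2HSV); r=cv2.inRange(hsv,(0,150,80),(6,255,255))|cv2.inRange(hsv,(172,150,80),(180,255,255)); r[:255]=0;r[300:]=0;r[:,:340]=0;r[:,380:]=0
ys,xs=np.where(r>0); print("mark",xs.min(),xs.max(),ys.min(),ys.max()); 
for y in sorted(set(ys)): a=xs[ys==y]; print(y,a.min(),a.max(),[rd(atz(K,M,(a.mean(),y),z)) for z in(.022,.03)])
cv2.imwrite("pics/c1.png",cv2.resize(im[195:295,280:400],(720,600),interpolation=cv2.INTER_CUBIC))
E
```

```text
nest (3118, np.float64(0.08742910638639677), array([  2.7528, -95.6541]), array([ 49.7991, -49.5307]), array([ 26.276 , -72.5924]))
pad (1147, np.float64(0.11452068804155818), array([-91.8344, -82.0442]), array([-55.2061, -71.3953]), array([-73.5202, -76.7198]))
mark z (235, np.float64(0.025222710826317617), array([ 72.867 , -36.9963]), array([ 95.2255, -22.7392]), array([ 84.0462, -29.8677]))
[ 54.  57.  72.  73.  73. 124.]
60 [  3   0  60   2 118] [320.0169 205.5   ] [  2.2022 -72.7976]
60 [ 20  23  25  19 328] [320.3872 237.6494] [ 27.2544 -72.4287]
mark 359 364 268 286
268 360 363 [array([ 79.5698, -30.4614]), array([ 76.2667, -31.6083])]
269 360 363 [array([ 80.6454, -30.4176]), array([ 77.3151, -31.5656])]
270 360 363 [array([ 81.7231, -30.3736]), array([ 78.3656, -31.5227])]
271 360 363 [array([ 82.803 , -30.3296]), array([ 79.4181, -31.4797])]
272 359 363 [array([ 83.8842, -30.7865]), array([ 80.4719, -31.9251])]
273 360 363 [array([ 84.9692, -30.241 ]), array([ 81.5294, -31.3934])]
274 360 363 [array([ 86.0555, -30.1965]), array([ 82.5882, -31.3501])]
275 360 364 [array([ 87.1448, -29.6493]), array([ 83.6499, -30.8167])]
276 360 364 [array([ 88.2355, -29.6041]), array([ 84.713 , -30.7727])]
277 360 364 [array([ 89.3283, -29.5588]), array([ 85.7781, -30.7285])]
278 360 364 [array([ 90.4233, -29.5133]), array([ 86.8454, -30.6841])]
279 360 364 [array([ 91.5205, -29.4677]), array([ 87.9149, -30.6397])]
280 359 364 [array([ 92.6189, -29.9271]), array([ 88.9855, -31.0874])]
281 359 364 [array([ 93.7206, -29.8817]), array([ 90.0592, -31.0432])]
282 359 364 [array([ 94.8244, -29.8362]), array([ 91.1351, -30.9989])]
283 359 364 [array([ 95.9305, -29.7906]), array([ 92.2132, -30.9544])]
284 360 364 [array([ 97.0399, -29.2377]), array([ 93.2945, -30.4155])]
285 360 364 [array([ 98.1505, -29.1913]), array([ 94.377 , -30.3703])]
286 360 364 [array([ 99.2634, -29.1448]), array([ 95.4617, -30.325 ])]
```

View pics/c1.png

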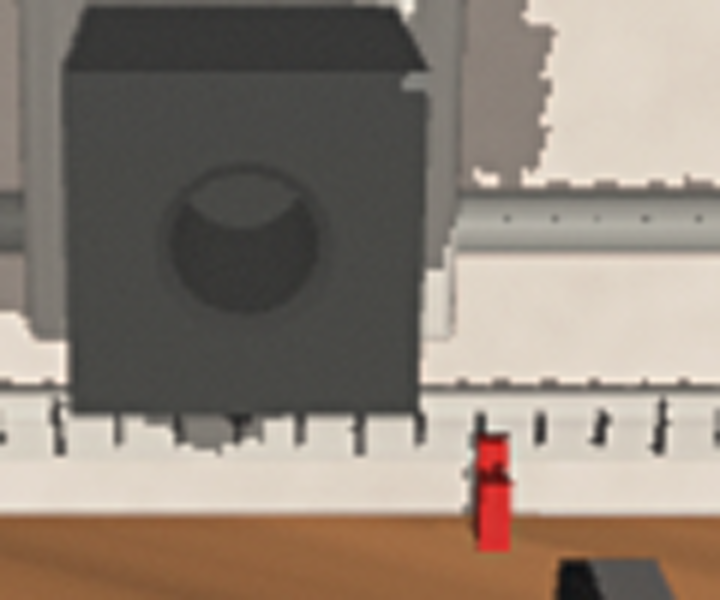

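Run:
```python
from m import *
K,_=cam("wrist"); M=np.load("w3M.npy")
for p in((320.5,206.5),(320.5,263.5),(291,235),(350.3,235),(320.4,234.7)): print(p,rd(atz(K,M,p,.088)))
delta([.5242,-.2972,.29])
```

```text
(320.5, 206.5) [  2.9604 -72.4355]
(320.5, 263.5) [ 48.4879 -72.2591]
(291, 235) [ 25.1351 -94.8738]
(350.3, 235) [ 25.1341 -49.5847]
(320.4, 234.7) [ 24.896  -72.4279]
clk 16.60 tcp [ 0.5855 -0.0604  0.2683] shift cur [ 0.1202 -0.2131 -0.0216] shift tgt-axes [ 0.1201 -0.2132 -0.0217] turn [ 0.0052 -0.0135  0.0028] F(tool) [-0.7131 -0.2736  0.1348] w 50.29
```

```bash
python3 -m jog '[[[0.024,-0.0426,-0.0217,0,0,0],[0.024,-0.0426,0,0,0,0],[0.024,-0.0426,0,0,0,0],[0.024,-0.0426,0,0,0,0],[0.024,-0.0427,0,0,0,0],[0,0,0,0,0,0],[0,0,0,0,0,0]]]' 0.05
python3 - <<'E'
from m import *
delta([.5242,-.2972,.29])
K,M=cam("wrist"); im,d=manip.snapshot("wrist"); cv2.imwrite("pics/w4.png",im); np.save("w4.npy",d); np.save("w4M.npy",M)
o=manip.get_obs(); print(rd(o["tcp_pos"]))
hsv=cv2.cvtColor(im,cv2.COLOR_BGR2HSV); r=cv2.inRange(hsv,(0,150,60),(6,255,255))|cv2.inRange(hsv,(172,150,60),(180,255,255))
k,l,s,c=cv2.connectedComponentsWithStats(r)
for j in range(1,k):
    if s[j][4]>100: x,y,w,h,a=s[j]; print(s[j],c[j],fitrect(K,M,d,x-5,x+w+5,y-5,y+h+5,.103,.112))
cv2.imwrite("pics/c2.png",cv2.resize(im[140:340,200:440],(720,600),interpolation=cv2.INTER_CUBIC))
E
```

```text
clock: 17.48
tcp_pos: [0.5246, -0.2968, 0.2903]
orientation: [0.405, -3.114, -0.003]
wrist_force: [-0.4, -0.6, 0.2]
gripper_width: 0.585
clk 17.48 tcp [ 0.5246 -0.2968  0.2903] shift cur [ 0.0004 -0.0003  0.0003] shift tgt-axes [ 0.0004 -0.0003  0.0003] turn [ 0.0099 -0.0047 -0.0052] F(tool) [ 0.5061 -0.5012 -0.1833] w 49.94
[ -94.5859 -289.3049]
[304 219  22  27 476] [314.2962 232.063 ] (411, np.float64(0.10735661998469756), array([-102.8061, -298.6159]), array([ -85.4829, -281.5491]), array([ -94.1445, -290.0825]))
```

View pics/c2.png

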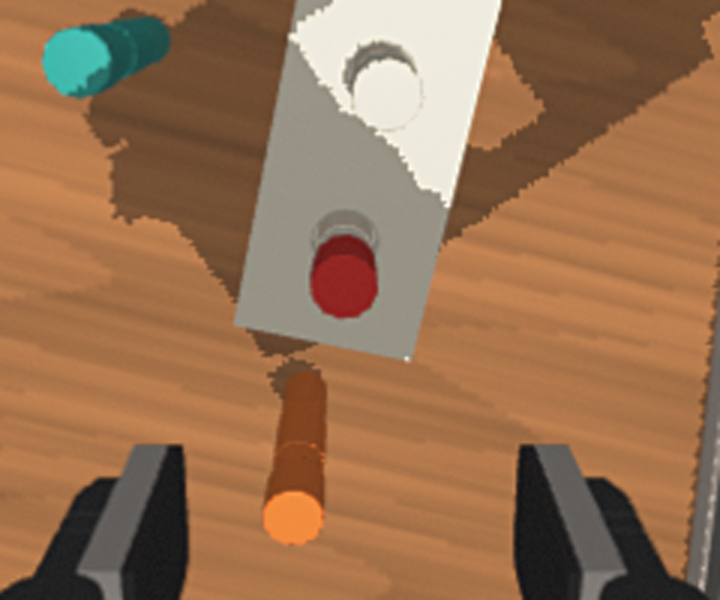

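Three candidates again. The red cap in the rack's end hole is at crop (344,285), the orange look-alike at (293,517) and the turquoise one at (76,62). The red one in the rack is the target, so I'll grasp it.

```bash
python3 -m jog '[[[-0.0003,-0.0008,0.03,0,0,0],[0,0,0.04,0,0,0],[0,0,0.04,0,0,0],[0,0,0.03,0,0,0],[0,0,0,0,0,0],[0,0,0,0,0,0]]]' 0.05
python3 -m jog '[[[0,0,0,0,0,0],[0,0,0,0,0,0],[0,0,0,0,0,0],[0,0,0,0,0,0],[0,0,0,0,0,0],[0,0,0,0,0,0]]]' 0.0 30
python3 -m jog '[[[0,0,-0.01,0,0,0],[0,0,-0.03,0,0,0],[0,0,-0.04,0,0,0],[0,0,-0.04,0,0,0],[0,0,0,0,0,0],[0,0,0,0,0,0]]]'
python3 - <<'E'
from m import *
o=manip.get_obs(); print(rd(o["tcp_pos"]))
K,M=cam("wrist"); im,d=manip.snapshot("wrist"); cv2.imwrite("pics/w5.png",im); np.save("w5.npy",d); np.save("w5M.npy",M)
hsv=cv2.cvtColor(im,cv2.COLOR_BGR2HSV); r=cv2.inRange(hsv,(0,150,60),(6,255,255))|cv2.inRange(hsv,(172,150,60),(180,255,255))
k,l,s,c=cv2.connectedComponentsWithStats(r)
for j in range(1,k):
    if s[j][4]>100: print(s[j],c[j])
cv2.imwrite("pics/c3.png",cv2.resize(im[170:470,160:480],(640,600),interpolation=cv2.INTER_CUBIC))
E
```

```text
clock: 18.27
tcp_pos: [0.527, -0.2974, 0.1517]
orientation: [-0.41, 3.114, -0.002]
wrist_force: [-0.0, -0.4, 0.9]
gripper_width: 0.583
clock: 19.02
tcp_pos: [0.5269, -0.2982, 0.1521]
orientation: [-0.407, 3.113, -0.003]
wrist_force: [-0.1, 1.0, 5.9]
gripper_width: 0.197
clock: 19.77
tcp_pos: [0.5258, -0.2975, 0.2704]
orientation: [0.408, -3.114, -0.001]
wrist_force: [-0.7, 0.8, -0.0]
gripper_width: 0.2
[ -94.1437 -290.7823]
[ 295  291   44   63 2318] [316.6329 322.3809]
```

View pics/c3.png

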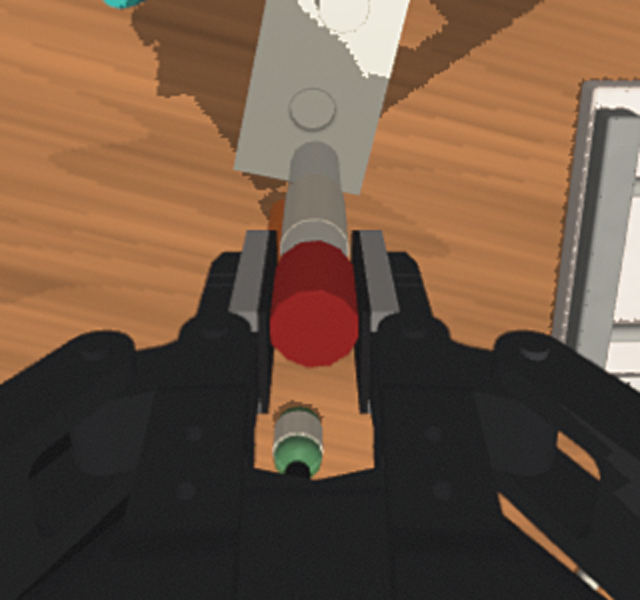

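The tube is held upright: cap at crop (314,320), foot at (315,155). The rack hole is empty and the other tubes stayed in place. Next I'll work out the alignment.

Run:
```python
from m import *
K,_=cam("wrist"); M4=np.load("w4M.npy"); M5=np.load("w5M.npy"); d=np.load("w5.npy"); d4=np.load("w4.npy")
print("tube in rack px:",rd(atz(K,M4,(314.5,235.0),.108)))
pts=np.array([atd(K,M5,(u,v),d[v,u]) for v in range(200,356) for u in range(292,342)])
q=np.array([np.r_[rd(P),P[2]*1e3] for P in pts])
s=q[(abs(q[:,0]+94)<14)&(abs(q[:,1]+290)<14)]
for a,b in ((215,224),(224,232),(205,214),(195,205),(150,190),(130,150)):
    t=s[(s[:,2]>a)&(s[:,2]<b)]
    if len(t): print(a,b,len(t),t.min(0),t.max(0),(t.min(0)+t.max(0))/2)
o=manip.get_obs(); print(rd(o["tcp_pos"]),o["tcp_pos"],o["gripper_width"])
```

```text
tube in rack px: [ -94.0132 -289.6722]
215 224 596 [-105.3948 -299.3748  215.0039] [ -82.1991 -279.5025  223.9969] [ -93.797  -289.4387  219.5004]
224 232 1603 [-104.9159 -298.8108  224.0004] [ -85.2344 -280.1163  231.9767] [ -95.0751 -289.4635  227.9886]
205 214 519 [-105.3223 -300.0668  205.0032] [ -97.0068 -278.8228  213.9872] [-101.1645 -289.4448  209.4952]
195 205 303 [-105.117  -300.2557  195.1687] [ -94.5705 -278.579   204.9934] [ -99.8437 -289.4173  200.081 ]
150 190 777 [-103.8252 -297.4273  150.0245] [ -95.8841 -281.0328  189.9707] [ -99.8546 -289.23    169.9976]
130 150 237 [-102.985  -296.9624  130.4297] [ -95.927  -281.6568  149.9801] [ -99.456  -289.3096  140.2049]
[ -94.3379 -290.5166] [ 0.5255 -0.2973  0.2696] 0.1975493274347828
```

```bash
python3 -m jog '[[[-0.01,0.02,0,0,0,0],[-0.0242,0.0434,0,0,0,0],[-0.0242,0.0434,0,0,0,0],[-0.0242,0.0434,0,0,0,0],[-0.0242,0.0434,0,0,0,0],[-0.0139,0.0232,0,0,0,0],[0,0,0.026,0,0,0],[0,0,0,0,0,0]]]'
python3 - <<'E'
from m import *
o=manip.get_obs(); print(rd(o["tcp_pos"]),o["tcp_pos"])
K,M=cam("wrist"); im,d=manip.snapshot("wrist"); cv2.imwrite("pics/w6.png",im); np.save("w6.npy",d); np.save("w6M.npy",M)
cv2.imwrite("pics/c4.png",cv2.resize(im[180:360,240:400],(533,600),interpolation=cv2.INTER_CUBIC))
print("nest",fitrect(K,M,d,260,370,170,330,.0835,.093))
E
```

```text
clock: 20.82
tcp_pos: [0.5851, -0.055, 0.242]
orientation: [0.41, -3.108, -0.005]
wrist_force: [-0.7, 0.1, -0.6]
gripper_width: 0.198
[ 25.4693 -71.6146] [ 0.5851 -0.055   0.242 ]
nest (3090, np.float64(0.08746413902980639), array([  2.6798, -95.6955]), array([ 48.8565, -49.6611]), array([ 25.7682, -72.6783]))
```

View pics/c4.png

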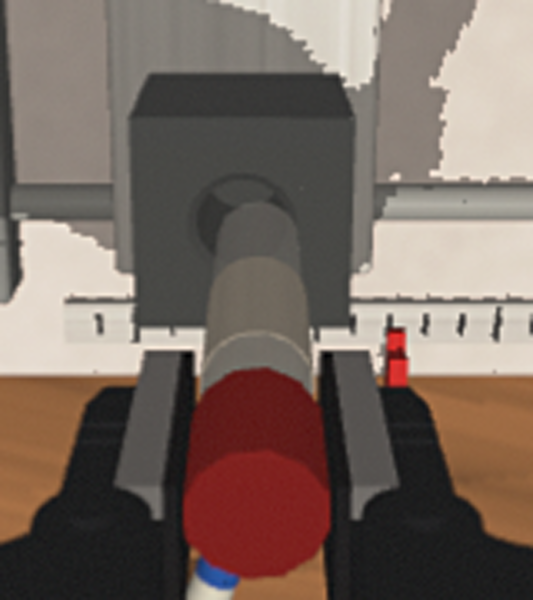

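The foot at crop (258,215) sits about 2–3 mm to the +y side of the hole at (243,215), which agrees with the numbers. I'll correct that and check the pose.

```bash
python3 -m jog '[[[-0.001,-0.0022,0,0,0,0],[0,0,0,0,0,0],[0,0,0,0,0,0]]]' >/dev/null
python3 - <<'E'
from m import *
delta([.5421,.0077,.27]); o=manip.get_obs(); print(rd(o["tcp_pos"]),o["tcp_pos"])
K,M=cam("wrist"); im,d=manip.snapshot("wrist"); c=rd(o["tcp_pos"])
pts=np.array([atd(K,M,(u,v),d[v,u]) for v in range(200,356) for u in range(285,350)])
q=np.array([np.r_[rd(P),P[2]*1e3] for P in pts]); s=q[(abs(q[:,0]-c[0])<14)&(abs(q[:,1]-c[1])<14)]
for a,b in ((196,204),(170,190),(130,160),(108,130),(100,108)):
    t=s[(s[:,2]>a)&(s[:,2]<b)]
    if len(t): print(a,b,len(t),t.min(0),t.max(0),(t.min(0)+t.max(0))/2)
print("nest",fitrect(K,M,d,260,370,170,330,.0835,.093))
E
```

```text
clk 21.25 tcp [ 0.5888 -0.0596  0.2452] shift cur [ 0.0279  0.077  -0.0249] shift tgt-axes [ 0.0279  0.077  -0.0248] turn [-0.0029  0.0052 -0.001 ] F(tool) [-0.5126  1.0514  1.4907] w 17.08
[ 27.8653 -77.0388] [ 0.5888 -0.0596  0.2452]
196 204 1882 [ 16.7627 -87.9916 196.0043] [ 37.071  -63.2205 203.9949] [ 26.9168 -75.606  199.9996]
170 190 1070 [ 16.8389 -89.8712 170.0374] [ 27.387  -63.1025 189.9968] [ 22.113  -76.4869 180.0171]
130 160 574 [ 18.4873 -83.771  130.0019] [ 26.3406 -67.3994 159.9823] [ 22.414  -75.5852 144.9921]
108 130 289 [ 19.0045 -83.3103 108.0009] [ 25.7709 -68.0402 129.898 ] [ 22.3877 -75.6753 118.9494]
100 108 25 [ 19.3015 -83.171  104.584 ] [ 25.809  -68.3534 107.9551] [ 22.5552 -75.7622 106.2696]
nest (3108, np.float64(0.0874648242680198), array([  2.8126, -95.6824]), array([ 49.2988, -49.5601]), array([ 26.0557, -72.6212]))
```

```bash
python3 -m jog '[[[0.0003,0.003,0,0,0,0],[0,0,0,0,0,0],[0,0,0,0,0,0]]]' >/dev/null
cat > chk.py <<'E'
from m import *
o=manip.get_obs(); c=rd(o["tcp_pos"]); print("t",round(o["clock"],2),c,o["tcp_pos"][2],"F r",EX@o["wrist_force"],EY@o["wrist_force"],o["wrist_force"][2],"w",o["gripper_width"]*85.4)
K,M=cam("wrist"); im,d=manip.snapshot("wrist")
pts=np.array([atd(K,M,(u,v),d[v,u]) for v in range(200,356) for u in range(285,350)])
q=np.array([np.r_[rd(P),P[2]*1e3] for P in pts]); s=q[(abs(q[:,0]-c[0])<14)&(abs(q[:,1]-c[1])<10.5)]
for a,b in ((130,160),(108,130)):
    t=s[(s[:,2]>a)&(s[:,2]<b)]
    if len(t)>5: print(a,b,len(t),t.min(0),t.max(0),(t.min(0)+t.max(0))/2)
print("nest",fitrect(K,M,d,260,370,170,330,.0835,.093)[2:])
E
python3 chk.py
```

```text
t 21.68 [ 27.4923 -73.4721] 0.24464330682303326 F r 0.28537578806722574 -0.48983919577414486 0.3123818650539605 w 17.41846228272122
130 160 578 [ 18.0771 -80.2113 130.2497] [ 25.8952 -63.7823 159.9967] [ 21.9861 -71.9968 145.1232]
108 130 295 [ 18.6205 -79.6849 108.004 ] [ 25.2789 -64.4057 129.817 ] [ 21.9497 -72.0453 118.9105]
nest (array([  2.6276, -95.6746]), array([ 49.4088, -49.5716]), array([ 26.0182, -72.6231]))
```

```bash
python3 -m jog '[[[0.0003,-0.0006,0,0,0,0],[0,0,0.004,0,0,0],[0,0,0.004,0,0,0],[0,0,0.004,0,0,0],[0,0,0.003,0,0,0],[0,0,0.003,0,0,0],[0,0,0,0,0,0]]]' >/dev/null
python3 chk.py
```

```text
t 22.6 [ 27.093  -74.0693] 0.22631911375245725 F r -0.06305446578270349 -0.2850357496083282 0.03941061594962664 w 17.061226100757978
130 160 852 [ 16.3933 -84.3994 130.1528] [ 27.1612 -63.6481 159.974 ] [ 21.7772 -74.0237 145.0634]
108 130 363 [ 17.7606 -80.6817 108.024 ] [ 25.3394 -64.3725 129.9953] [ 21.55   -72.5271 119.0097]
nest (array([  2.5745, -95.699 ]), array([ 49.6282, -49.5087]), array([ 26.1014, -72.6038]))
```

```bash
python3 -m jog '[[[0,0,0.004,0,0,0],[0,0,0.004,0,0,0],[0,0,0.004,0,0,0],[0,0,0.004,0,0,0],[0,0,0.004,0,0,0],[0,0,0,0,0,0]]]' >/dev/null
python3 guard.py 4 && python3 -m jog '[[[0,0,0.004,0,0,0],[0,0,0.004,0,0,0],[0,0,0.003,0,0,0],[0,0,0.001,0,0,0],[0,0,0,0,0,0]]]' >/dev/null
python3 guard.py 4
python3 - <<'E'
from m import *
delta([.5421,.0077,.27])
E
```

```text
t 23.40 tcpy -74.04 tcpx 26.98 Fy -0.6 Fz 0.9 w 17.2
t 24.02 tcpy -74.15 tcpx 27.19 Fy -0.1 Fz -0.1 w 17.1
clk 24.02 tcp [ 0.5874 -0.057   0.1945] shift cur [ 0.0272  0.0742 -0.0755] shift tgt-axes [ 0.0272  0.0741 -0.0755] turn [ 0.0004 -0.0007  0.0034] F(tool) [-1.0919 -0.0706  0.0934] w 17.08
```

```bash
j="python3 -m jog"; g="python3 guard.py 4"
$j '[[[0,0,0.001,0,0,0],[0,0,0.001,0,0,0]]]' >/dev/null; $g; $j '[[[0,0,0.001,0,0,0],[0,0,0,0,0,0]]]' >/dev/null; $g;  $j '[[[0,0,0.0007,0,0,0],[0,0,0,0,0,0]]]' >/dev/null; $g
```

```text
t 24.27 tcpy -74.17 tcpx 27.26 Fy 0.1 Fz 0.3 w 17.2
t 24.52 tcpy -74.13 tcpx 27.15 Fy -0.1 Fz -0.3 w 17.1
t 24.77 tcpy -74.14 tcpx 27.17 Fy 0.5 Fz -0.7 w 16.8
```

```bash
j="python3 -m jog"; g="python3 guard.py 4"
$j '[[[0,0,0.0007,0,0,0],[0,0,0,0,0,0]]]' >/dev/null; $g; $j '[[[0,0,0.0007,0,0,0],[0,0,0,0,0,0]]]' >/dev/null; $g;  $j '[[[0,0,0,0,0,0],[0,0,0,0,0,0],[0,0,0,0,0,0],[0,0,0,0,0,0]]]' 0.04; $g
$j '[[[0,0,-0.03,0,0,0],[0,0,-0.04,0,0,0],[0,0,-0.03,0,0,0],[0,0,0,0,0,0],[0,0,0,0,0,0]]]' >/dev/null
python3 - <<'E'
from m import *
o=manip.get_obs(); c=rd(o["tcp_pos"]); print(c,o["tcp_pos"])
K,M=cam("wrist"); im,d=manip.snapshot("wrist"); cv2.imwrite("pics/w7.png",im); np.save("w7.npy",d); np.save("w7M.npy",M)
hsv=cv2.cvtColor(im,cv2.COLOR_BGR2HSV); r=cv2.inRange(hsv,(0,150,60),(6,255,255))|cv2.inRange(hsv,(172,150,60),(180,255,255))
k,l,s,cc=cv2.connectedComponentsWithStats(r)
for j in range(1,k):
    if s[j][4]>40: print(s[j],cc[j])
pts=np.array([atd(K,M,(u,v),d[v,u]) for v in range(150,356) for u in range(270,365)])
q=np.array([np.r_[rd(P),P[2]*1e3] for P in pts])
t=q[(q[:,2]>138)&(q[:,2]<155)&(abs(q[:,0]-26)<14)&(abs(q[:,1]+73)<14)]; print(len(t),np.percentile(t[:,2],[50,90]),t.min(0),t.max(0))
print("nest",fitrect(K,M,d,260,370,150,330,.0835,.093)[2:])
E
```

```text
t 25.02 tcpy -74.14 tcpx 27.23 Fy 0.9 Fz 0.4 w 16.7
t 25.27 tcpy -74.26 tcpx 27.46 Fy 0.6 Fz 5.4 w 17.0
clock: 25.78
tcp_pos: [0.5874, -0.057, 0.1893]
orientation: [0.408, -3.115, -0.0]
wrist_force: [-1.1, 0.3, -0.6]
gripper_width: 0.47
t 25.77 tcpy -74.14 tcpx 27.15 Fy 0.6 Fz -0.6 w 40.1
[ 26.6593 -73.8121] [ 0.5868 -0.0568  0.2887]
[304 230  26  33 675] [316.5185 246.36  ]
[354 258   6  19  88] [356.1932 268.0341]
598 [145.4223 146.2437] [ 17.5358 -81.3138 138.1087] [ 35.4567 -64.0291 147.4479]
nest (array([  2.9772, -95.6237]), array([ 48.9569, -49.5899]), array([ 25.967 , -72.6068]))
```

The tube's top is at 145.4 mm against a nominal 146, so it is fully down, and the stage is still at home. Next I'll measure pointer to mark from the +x side.

```bash
python3 -m jog '[[[-0.041,0.01,0.02,0,0,0],[-0.042,0.009,0.0187,0,0,0],[0,0,0,0,0,0],[0,0,0,0,0,0],[0,0,0,0,0,0]]]'
python3 - <<'E'
from m import *
o=manip.get_obs(); print(rd(o["tcp_pos"]))
K,M=cam("wrist"); im,d=manip.snapshot("wrist"); cv2.imwrite("pics/w8.png",im); np.save("w8.npy",d); np.save("w8M.npy",M)
p=proj(K,M,np.array([.5421,.0077,.026])+EX*.074+EY*-.0525).astype(int); print(p)
u,v=p; c=im[v-50:v+50,u-65:u+65]; cv2.imwrite("pics/c5.png",cv2.resize(c,(780,600),interpolation=cv2.INTER_CUBIC)); print(u-65,v-50)
E
```

```text
clock: 27.08
tcp_pos: [0.6619, -0.0177, 0.2508]
orientation: [0.407, -3.114, -0.0]
wrist_force: [0.2, 0.1, 0.5]
gripper_width: 0.464
[109.2589 -55.3486]
[318 179]
253 129
```

View pics/c5.png

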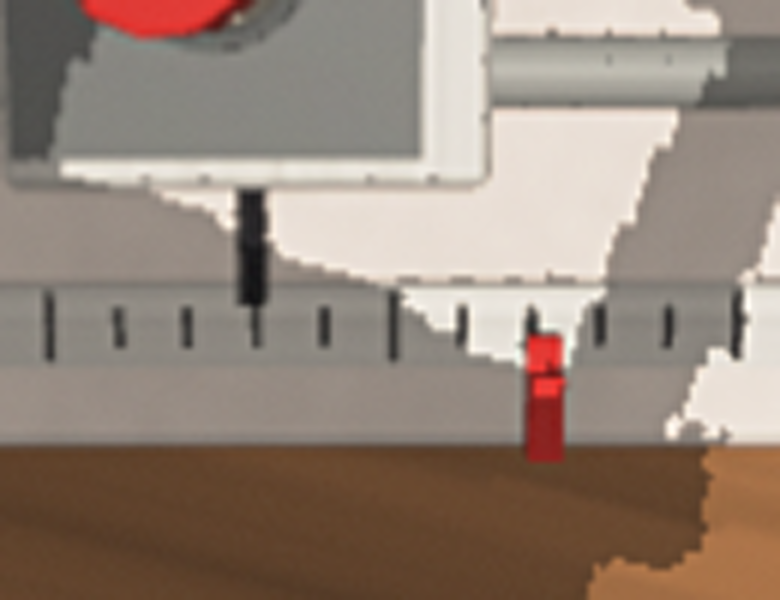

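The pointer tip is at crop (252,300) and the red mark at (544,345), so both are clear.

Run:
```python
from m import *
im=cv2.imread("pics/w8.png"); K,_=cam("wrist"); M=np.load("w8M.npy"); d=np.load("w8.npy")
hsv=cv2.cvtColor(im,cv2.COLOR_BGR2HSV); r=cv2.inRange(hsv,(0,150,60),(6,255,255))|cv2.inRange(hsv,(172,150,60),(180,255,255)); r[:180]=0;r[220:]=0;r[:,:330]=0;r[:,355:]=0
ys,xs=np.where(r>0); print("mark px",xs.min(),xs.max(),ys.min(),ys.max(),"z",[round(atd(K,M,(x,y),d[y,x])[2],4) for x,y in((343,187),(343,190),(343,193),(343,200))])
g=cv2.cvtColor(im,cv2.COLOR_BGR2GRAY).astype(float)
for y in (165,168,171,174,177):
    w=np.clip(90-g[y,288:303],0,None); x=(w*np.arange(288,303)).sum()/w.sum(); print("ptr",y,x,rd(atz(K,M,(x,y),.026)),"z",atd(K,M,(int(x),y),d[y,int(x)])[2])
for y in range(186,206,3):
    a=xs[ys==y]
    if len(a): x=a.mean(); print("mark",y,a.min(),a.max(),[rd(atz(K,M,(x,y),z)) for z in(.022,.026,.03)])
```

```text
mark px 340 346 185 205 z [np.float64(0.0247), np.float64(0.0247), np.float64(0.0326), np.float64(0.0311)]
ptr 165 294.68 [ 61.3205 -72.3641] z 0.028803600605926738
ptr 168 294.41317365269464 [ 63.8346 -72.6372] z 0.029693889269947094
ptr 171 294.7276422764228 [ 66.3614 -72.4167] z 0.029198612130587664
ptr 174 294.72614107883817 [ 68.8995 -72.465 ] z 0.029058670133848497
ptr 177 294.74015748031496 [ 71.4498 -72.5004] z 0.029264345735686315
mark 186 341 345 [array([ 79.8229, -30.7272]), array([ 79.2008, -31.0406]), array([ 78.5786, -31.3539])]
mark 189 341 345 [array([ 82.4589, -30.6708]), array([ 81.8014, -30.9849]), array([ 81.1439, -31.299 ])]
mark 192 341 346 [array([ 85.1077, -30.1744]), array([ 84.4147, -30.4951]), array([ 83.7217, -30.8159])]
mark 195 341 346 [array([ 87.7698, -30.1159]), array([ 87.0411, -30.4374]), array([ 86.3124, -30.759 ])]
mark 198 341 346 [array([ 90.4451, -30.0569]), array([ 89.6806, -30.3793]), array([ 88.9161, -30.7016])]
mark 201 341 346 [array([ 93.134 , -29.9975]), array([ 92.3334, -30.3206]), array([ 91.5328, -30.6437])]
mark 204 341 346 [array([ 95.8364, -29.9375]), array([ 94.9996, -30.2615]), array([ 94.1628, -30.5854])]
```

```bash
python3 -m jog '[[[0.03,-0.005,0,0,0,0],[0.05,-0.006,0,0,0,0],[0.05,-0.006,0,0,0,0],[0.04,-0.0057,0,0,0,0],[0.0133,0,0,0,0,0],[0,0,0,0,0,0],[0,0,0,0,0,0],[0,0,0,0,0,0]]]' 0.034 >/dev/null; python3 guard.py 5
python3 - <<'E'
from m import *
K,M=cam("wrist"); im,d=manip.snapshot("wrist"); print(manip.get_obs()["tcp_pos"])
print("pad",fitrect(K,M,d,200,440,100,400,.108,.12)[2:])
E
```

```text
t 28.12 tcpy -78.06 tcpx -71.88 Fy -0.1 Fz 0.5 w 34.2
[ 0.4924 -0.0861  0.2507]
pad (array([-92.8193, -82.2029]), array([ 28.1663, -64.3598]), array([-32.3265, -73.2813]))
```

```bash
python3 -m jog '[[[0.002,0,0.02,0,0,0],[0,0,0.035,0,0,0],[0,0,0.033,0,0,0],[0,0,0.0105,0,0,0],[0,0,0,0,0,0],[0,0,0,0,0,0]]]' >/dev/null; python3 guard.py 3 && python3 -m jog '[[[0,0.004,0,0,0,0],[0,0.004,0,0,0,0],[0,0.002,0,0,0,0],[0,0.001,0,0,0,0],[0,0.001,0,0,0,0],[0,0.001,0,0,0,0],[0,0.001,0,0,0,0],[0,0.001,0,0,0,0]]]' >/dev/null; python3 guard.py 4 && python3 -m jog '[[[0,0.001,0,0,0,0],[0,0.001,0,0,0,0],[0,0.001,0,0,0,0]]]' >/dev/null; python3 guard.py 4
```

```text
t 28.93 tcpy -78.29 tcpx -74.38 Fy -0.5 Fz -0.1 w 34.1
t 29.93 tcpy -63.03 tcpx -75.06 Fy -1.5 Fz 0.2 w 33.9
t 30.30 tcpy -59.86 tcpx -75.05 Fy -1.3 Fz 0.6 w 33.9
```

```bash
j="python3 -m jog"; g="python3 guard.py 9"
$j '[[[0,0.0007,0,0,0,0]]]' >/dev/null; $g && $j '[[[0,0.0006,0,0,0,0]]]' >/dev/null; $g &&$j '[[[0,0.0006,0,0,0,0]]]' >/dev/null; $g &&$j '[[[0,0.0006,0,0,0,0]]]' >/dev/null; $g &&$j '[[[0,0.0006,0,0,0,0]]]' >/dev/null; $g &&$j '[[[0,0.0006,0,0,0,0]]]' >/dev/null; $g
```

```text
t 30.43 tcpy -59.16 tcpx -75.03 Fy -1.2 Fz 1.2 w 34.2
t 30.55 tcpy -58.58 tcpx -75.05 Fy -1.5 Fz 1.0 w 34.1
t 30.68 tcpy -58.01 tcpx -75.06 Fy -1.9 Fz 1.5 w 33.9
t 30.80 tcpy -57.58 tcpx -75.03 Fy -2.8 Fz 1.0 w 34.3
t 30.93 tcpy -57.27 tcpx -75.00 Fy -3.8 Fz 0.5 w 34.2
t 31.05 tcpy -56.92 tcpx -74.98 Fy -4.8 Fz 0.2 w 34.0
```

```bash
j="python3 -m jog"; g="python3 guard.py 10"
$j '[[[0,0.001,0,0,0,0],[0,0.0015,0,0,0,0],[0,0.002,0,0,0,0],[0,0.0025,0,0,0,0],[0,0.003,0,0,0,0],[0,0.003,0,0,0,0],[0,0.003,0,0,0,0],[0,0.003,0,0,0,0]]]' >/dev/null; $g && $j '[[[0,0.003,0,0,0,0],[0,0.003,0,0,0,0],[0,0.003,0,0,0,0],[0,0.0025,0,0,0,0],[0,0.002,0,0,0,0],[0,0.0015,0,0,0,0],[0,0.001,0,0,0,0],[0,0.001,0,0,0,0]]]' >/dev/null; $g
python3 - <<'E'
from m import *
im,d=manip.snapshot("top"); cv2.imwrite("pics/top3.png",im); K,M=cam("top")
p=proj(K,M,np.array([.5421,.0077,.026])+EX*.075+EY*-.034); print(p)
u,v=p.astype(int); cv2.imwrite("pics/c6.png",cv2.resize(im[v-20:v+20,u-27:u+27],(810,600),interpolation=cv2.INTER_CUBIC)[:,:800])
c=rd(manip.get_obs()["tcp_pos"])
K,M=cam("wrist"); im,d=manip.snapshot("wrist"); cv2.imwrite("pics/w9.png",im); np.save("w9M.npy",M)
hsv=cv2.cvtColor(im,cv2.COLOR_BGR2HSV); r=cv2.inRange(hsv,(0,150,60),(6,255,255))|cv2.inRange(hsv,(172,150,60),(180,255,255))
k,l,s,cc=cv2.connectedComponentsWithStats(r); print([(s[j],cc[j]) for j in range(1,k) if s[j][4]>30])
E
```

```text
t 32.05 tcpy -38.00 tcpx -74.98 Fy -4.8 Fz 0.5 w 34.0
t 33.05 tcpy -20.87 tcpx -75.00 Fy -6.0 Fz 0.0 w 34.1
[315.8213 224.8001]
[]
```

```bash
j="python3 -m jog"; g="python3 guard.py 10"
$j '[[[0,0.001,0,0,0,0],[0,0.001,0,0,0,0],[0,0.001,0,0,0,0],[0,0.001,0,0,0,0],[0,0.0007,0,0,0,0],[0,0.0005,0,0,0,0],[0,0,0,0,0,0]]]' >/dev/null; $g
$j '[[[0,-0.001,0,0,0,0],[0,-0.003,0,0,0,0],[0,-0.004,0,0,0,0],[0,-0.004,0,0,0,0],[0,0,0,0,0,0],[0,0,0,0,0,0]]]' >/dev/null; $g
$j '[[[0,0,-0.02,0,0,0],[0,0,-0.04,0,0,0],[0,0,-0.039,0,0,0],[-0.03,-0.002,0,0,0,0],[-0.05,-0.006,0,0,0,0],[-0.05,-0.006,0,0,0,0],[-0.05,-0.006,0,0,0,0],[0,0,0,0,0,0]]]' >/dev/null
$j '[[[0,0,0,0,0,0],[0,0,0,0,0,0],[0,0,0,0,0,0]]]' >/dev/null; $g
python3 - <<'E'
from m import *
K,M=cam("wrist"); im,d=manip.snapshot("wrist"); cv2.imwrite("pics/w10.png",im); np.save("w10.npy",d); np.save("w10M.npy",M)
u,v=proj(K,M,np.array([.5421,.0077,.026])+EX*.074+EY*-.031).astype(int)
print(u,v); a=max(v-60,0); cv2.imwrite("pics/c7.png",cv2.resize(im[a:a+120,u-80:u+80],(800,600),interpolation=cv2.INTER_CUBIC)); print(u-80,a)
E
```

```text
t 34.02 tcpy -15.43 tcpx -75.02 Fy -4.9 Fz -0.6 w 34.1
t 34.77 tcpy -26.94 tcpx -75.25 Fy -0.7 Fz 0.1 w 34.2
t 36.15 tcpy -46.79 tcpx 103.93 Fy -1.1 Fz 1.3 w 33.8
333 185
253 125
```

View pics/c7.png

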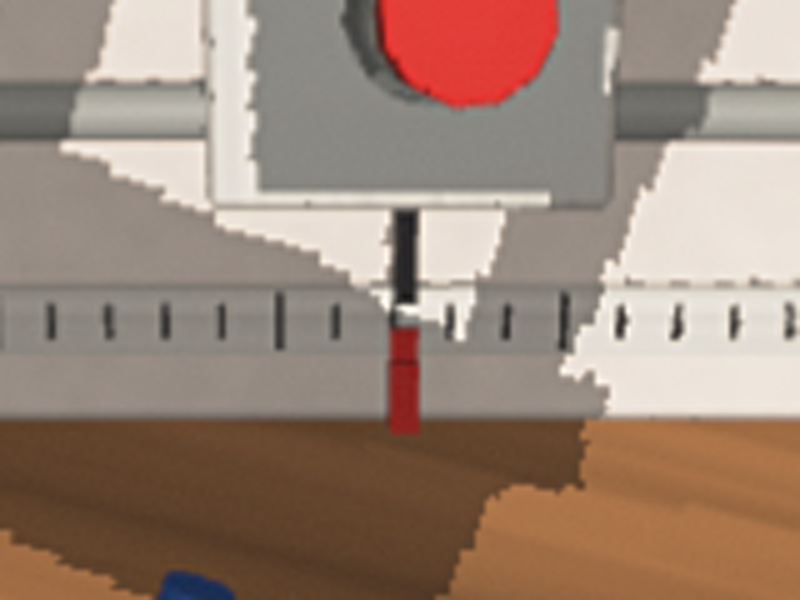

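The pointer at crop (405,300) lines up with the red mark at (404,345). One last numeric check covers the paddle's side of the play and the tube.

```bash
python3 -m jog '[[[0.02,0,-0.02,0,0,0],[0.03,0,-0.01,0,0,0],[0.03,0,0,0,0,0],[0,0,0,0,0,0],[0,0,0,0,0,0],[0,0,0,0,0,0],[0,0,0,0,0,0]]]' >/dev/null
python3 guard.py 5
python3 - <<'E'
from m import *
K,M=cam("wrist"); im,d=manip.snapshot("wrist")
def box(x0,x1,y0,y1,z0,z1,step=1):
    q=np.array([np.r_[rd(P),P[2]*1e3] for v in range(0,330) for u in range(230,480) if d[v,u]>0 for P in [atd(K,M,(u,v),d[v,u])]])
    t=q[(q[:,0]>x0)&(q[:,0]<x1)&(q[:,1]>y0)&(q[:,1]<y1)&(q[:,2]>z0)&(q[:,2]<z1)]; return len(t),t.min(0),t.max(0),(t.min(0)+t.max(0))/2
print("pad",box(-100,-50,-60,0,109,120)); print("nest",box(-5,60,-70,10,84,92)); print("tube",box(5,50,-60,0,140,155))
E
```

```text
t 37.08 tcpy -46.99 tcpx 25.56 Fy -0.2 Fz -0.2 w 34.0
pad (1048, array([-92.4367, -32.3405, 109.0098]), array([-55.0923, -21.0447, 117.3383]), array([-73.7645, -26.6926, 113.1741]))
nest (2369, array([  2.8582, -53.8725,  84.0402]), array([49.6377, -7.6387, 91.5304]), array([ 26.248 , -30.7556,  87.7853]))
tube (618, array([ 17.6034, -39.5744, 140.0396]), array([ 35.2751, -22.2294, 147.1558]), array([ 26.4392, -30.9019, 143.5977]))
```

The paddle is 4.06 mm to the feed side of the nest and pointer, the nest is at −30.8 against the mark at −30.9, and the tube is down and centred. I'm handing in.

```bash
python3 -c "
from plant import manip
print(manip.finish_job())"
```

```text
the job is handed in; nothing more can be done
None
```

The red-capped tube is fully down in the reader's nest, the stage stands on the red mark, and the job was handed in at about 37 s of the 72 s allowed. The hand-in gives no verdict, so the results below are my own measurements.

**What I did**
- **Home stop:** I slid the stage back with the paddle at about 5–6 N and bore it on the stop at about 11 N for roughly 0.4 s. The highest force I read was 11.5 N.
- **Tube:** I stood the tube in the nest with the stage still at home.
- **Feed:** I fed the stage about 41.5 mm up to the mark from the home side only, then released the paddle.

**Last checks**
- **Pointer:** it is within about 0.3 mm of the mark's middle in the close-up, against the 2.5 mm allowed.
- **Paddle:** the freed paddle stands about 4.1 mm to the feed side, against the 2.8 mm required.
- **Tube:** it is centred in the nest within about 0.3 mm. Its top was 145.4 mm above the bench right after seating, against 146 mm nominal. I did not measure it again as exactly after the feed.
- **Robot:** it is clear of everything.

**What disagreed**
- **Wrist camera:** it read about 1.2 mm off in y against the gripper and the felt contacts. I cancelled this by measuring the held tube and the nest in the same picture.
- **Before insertion:** the arm had not settled on my first pose readings over the nest, so I measured again and corrected by about 3 mm.
- **Not checked afterwards:** I did not measure the other tubes, the bottles or the marker again at the end. I saw nothing touch them.

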